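# Clear the dispensing plate and restart the cell

### The job

Press the square key fully to hold the dispensing cell, then take the scraper block and wipe all the loose caps off the glass plate over its open edge into the catch tray; their filling is still wet, so touch them only with the scraper, never with the fingers. Stand the scraper upright in the middle of its rest again and let go, and only then press the round key (reset), the long bar key (home) and last the square key once more (release), in that order, each fully down, one key at a time; never press the round or the long key while a cap is still on the glass. Leave the other things on the bench alone.

Things in the scene. Friction and masses are not known exactly. Their poses are not given: they have to be found in the camera images.
- plate_top (a point): Centre of the top face of the fixed work station's frosted glass plate, 60 mm above the table. In the station's axes from here the glass spans x -0.120 to 0.120 between aluminium side rails, and y from -0.151 (end rail) to 0.155 (open edge, over which things fall into the steel catch tray joined there); the three rails stand 18 mm above the glass.
- tray_floor (a point): Centre of the catch tray's inner floor, axes as the station's. Inside, the tray is 280 mm (x) by 145 mm (y); floor 6 mm above the table, walls up to 56 mm above the table; the glass edge is its near wall.
- scraper: Scraper block, 0.2 kg: black rubber base 40 (x) by 80 (y) by 28 mm high, with an aluminium grip rib on top, 20 (x) by 64 (y) mm, from 28 to 80 mm above the underside. Origin at the underside's centre, z up. It stands in its rest at first. Take the rib from above across its 20 mm, fingertips over 30 mm above the underside; the long faces of the base wipe.
- rest: The scraper's rest: fixed shallow grey open tray, 80 (x) by 120 (y) mm outside, 5 mm walls up to 18 mm above the table, inner floor 5 mm above the table, inside 70 by 110 mm. Origin on the table under its centre. It and the key panel may trade places.
- panel: Fixed grey key panel, 90 (x) by 225 (y) by 20 mm, carrying a row of three black key housings 72 mm apart along its y, each with one spring key; which key is in which place varies. Origin on the table under its centre.
- key_square (a joint): Travel of the square key, 30 by 30 mm, white like the others: 0 up, 0.006 m fully down; it springs back. It starts to move at about 1.5 N and is down at 5 N; it counts as pressed beyond 0.0045.
- key_square_top (a point): Centre of the top face of the square key, 30 by 30 mm: about 46 mm above the table when up, 10 mm above the black housing round it, axes as the panel's.
- key_round (a joint): Travel of the round key, 34 mm across, white like the others: 0 up, 0.006 m fully down; it springs back. It starts to move at about 1.5 N and is down at 5 N; it counts as pressed beyond 0.0045.
- key_round_top (a point): Centre of the top face of the round key, 34 mm across: about 46 mm above the table when up, 10 mm above the black housing round it, axes as the panel's.
- key_long (a joint): Travel of the long bar key, 62 (panel x) by 22 mm (panel y), white like the others: 0 up, 0.006 m fully down; it springs back. It starts to move at about 1.5 N and is down at 5 N; it counts as pressed beyond 0.0045.
- key_long_top (a point): Centre of the top face of the long bar key, 62 (panel x) by 22 mm (panel y): about 46 mm above the table when up, 10 mm above the black housing round it, axes as the panel's.
- cap1: White round cap with a dark filling, lying flat: 54 mm across, 16 mm high, 30 g; origin at the centre of its underside. All caps are alike; from four to six are present, lying on the glass at first. Do not touch it with the fingers.
- cap2: White round cap with a dark filling, lying flat: 54 mm across, 16 mm high, 30 g; origin at the centre of its underside. All caps are alike; from four to six are present, lying on the glass at first. Do not touch it with the fingers.
- cap3: White round cap with a dark filling, lying flat: 54 mm across, 16 mm high, 30 g; origin at the centre of its underside. All caps are alike; from four to six are present, lying on the glass at first. Do not touch it with the fingers.
- cap4: White round cap with a dark filling, lying flat: 54 mm across, 16 mm high, 30 g; origin at the centre of its underside. All caps are alike; from four to six are present, lying on the glass at first. Do not touch it with the fingers.
- cap5: White round cap with a dark filling, lying flat: 54 mm across, 16 mm high, 30 g; origin at the centre of its underside. All caps are alike; from four to six are present, lying on the glass at first. Do not touch it with the fingers.
- cap6: White round cap with a dark filling, lying flat: 54 mm across, 16 mm high, 30 g; origin at the centre of its underside. All caps are alike; from four to six are present, lying on the glass at first. Do not touch it with the fingers.
- cartridge: Bystander: white bottle-shaped cartridge, 52 mm across, 150 mm tall; origin at the underside's centre. Leave it alone.
- tape: Bystander: yellow tape roll lying flat, 90 mm across, 24 mm high; origin at the underside's centre. Leave it alone.
- pot: Bystander: black open cup, 90 mm across, 85 mm tall; origin at the underside's centre. Leave it alone.
- wrench: Bystander: steel wrench, 160 mm long, lying flat along its x; origin under its middle. Leave it alone.
- jar: Bystander: amber jar, 70 mm across, 80 mm tall; origin at the underside's centre. Leave it alone.
- can: Bystander: aluminium can, 66 mm across, 110 mm tall; origin at the underside's centre. Leave it alone.
- weight: Bystander: steel cylinder weight, 60 mm across, 35 mm high; origin at the underside's centre. Leave it alone.
Not all that is in view belongs to the job. What is shaped like the scraper but red or turquoise is not meant.

How it is judged (in metres and radians):
On the way, in this order (a step that is already met when the one before it is completed fails the run):
1. the square key is pressed fully (value of joint key_square above 0.0045 m), for 0.05 s.
2. every cap lies in the catch tray (x of cap1 in the frame of tray_floor between -0.14 and 0.14 m and y of cap1 in the frame of tray_floor between -0.085 and 0.085 m and z of each of cap1, cap2, cap3, cap4, cap5, cap6 in the frame of tray_floor below 0.045 m and x of cap2 in the frame of tray_floor between -0.14 and 0.14 m and y of cap2 in the frame of tray_floor between -0.085 and 0.085 m and x of cap3 in the frame of tray_floor between -0.14 and 0.14 m and y of cap3 in the frame of tray_floor between -0.085 and 0.085 m and x of cap4 in the frame of tray_floor between -0.14 and 0.14 m and y of cap4 in the frame of tray_floor between -0.085 and 0.085 m and x of cap5 in the frame of tray_floor between -0.14 and 0.14 m and y of cap5 in the frame of tray_floor between -0.085 and 0.085 m and x of cap6 in the frame of tray_floor between -0.14 and 0.14 m and y of cap6 in the frame of tray_floor between -0.085 and 0.085 m), for 0.3 s.
3. the scraper stands released in its rest (x of scraper in the frame of rest between -0.03 and 0.03 m and y of scraper in the frame of rest between -0.03 and 0.03 m and z of scraper in the frame of rest below 0.012 m and angle between scraper's own z axis and vertical below 0.1 rad and contact force between scraper and the fingers below 0.1 N), for 0.3 s.
4. the round key is pressed fully (value of joint key_round above 0.0045 m), for 0.05 s.
5. the long bar key is pressed fully (value of joint key_long above 0.0045 m), for 0.05 s.
6. the square key is pressed fully once more (value of joint key_square above 0.0045 m), for 0.05 s.
At the end, for the whole second after the job is handed in: Every cap is at rest in the catch tray (its origin inside the walls, under 45 mm above the tray floor); the scraper stands in its rest, base on the floor, within 30 mm of its centre in x and y, upright within 0.1 rad, released and still; all three keys are up (all of step 2 and all of step 3 and linear speed of scraper below 0.02 m/s and value of joint each of key_square, key_round, key_long below 0.002 m and linear speed of each of cap1, cap2, cap3, cap4, cap5, cap6 below 0.03 m/s); the robot touches nothing.
It fails at once if a finger touches a cap (contact force between the fingers and cap1 above 1 N or contact force between the fingers and cap2 above 1 N or contact force between the fingers and cap3 above 1 N or contact force between the fingers and cap4 above 1 N or contact force between the fingers and cap5 above 1 N or contact force between the fingers and cap6 above 1 N).
It fails at once if two keys are down at once (value of joint each of key_square, key_round above 0.003 m or value of joint each of key_round, key_long above 0.003 m or value of joint each of key_square, key_long above 0.003 m).
It fails at once if the round or the long key is pressed while a cap is still on the glass (value of joint any of key_round, key_long above 0.003 m and z of any of cap1, cap2, cap3, cap4, cap5, cap6 in the frame of plate_top above -0.005 m).
It fails at once if a bystander is moved (distance of any of cartridge, tape, pot, wrench, jar, can, weight from where it was at the start of the episode above 0.03 m).
Of cap1, cap2, cap3, cap4, cap5, cap6 only 4 to 6 are there at a start; the rules pass over those that are not, and their reading is None.
At some moment in a run one of cap1, cap2, cap3, cap4, cap5, cap6, scraper may be knocked a few centimetres aside while the robot is not near it.
Once in a run the grip may slacken for a moment while it holds something.
It also fails if it takes over 208 s, if anything falls off the work surface, if the arm or the gripper's body presses on something with over 40 N, if the wrist force passes 120 N, or if a joint passes its speed limit or range.

### The arm

A 6-joint arm with a two-finger parallel gripper is mounted at the origin on the work surface. World frame = base frame: x ahead of the robot, y to its left, z up, the work surface at z = 0. Lengths are in mm, angles in rad, forces in N, time in s.
With the tool pointing down it reaches from about 250 to 775 mm from the base axis. Payload 4 kg.
Tool frame: the origin (TCP) lies midway between the tips of the shut fingers; the grasp point (between the pads) lies 19 mm behind it; z points along the fingers, y is the direction in which the jaws open and shut (so a half turn about z gives the same grasp; the last joint's range is limited). The gripper opens to 85 mm and grips with 20 to 120 N. Pads are 22 mm wide; open, the fingers measure 114 mm over their backs; the gripper's body (76 mm by 85 mm) begins 54 mm behind the grasp point. The pads swing forward as they close: fully open they stand 13 mm farther back than shut.
Start: joints at [-1.367, 0.087, 1.371, -0, 1.684, -0.103], TCP at [166.102, -524.336, 231.341] pointing down, gripper open.
Joint ranges: [-3.1, 3.1], [-0.76, 2.03], [0.27, 2.55], [-1.08, 4.22], [0.17, 2.65], [-2.57, 2.57]. Speed limits (rad/s): [2.79, 2.79, 3.14, 3.14, 3.14, 3.14].

### API

Orientations are given as a unit quaternion [x, y, z, w].
In Python, from rig import read_state, capture, camera_info, hand_in gives the robot as it stands.
- The arm moves only by the shell command python3 -m jog 'ROWS' [FORCE]. ROWS is JSON, a list of rows, each an object with "claw": the opening in per cent of the stroke, from 0 (shut) to 100 (fully open); "delta_pos": the shift along the tool's x, y, z in cm, a list of three; "roll": the turn about the tool's z in rad. In form: [{"claw": claw, "delta_pos": [tx, ty, tz], "roll": roll}, ...]. A call has exactly 8 rows; each row shifts and turns the commanded pose from where the row before left it, along the tool's axes as they then stand; what a row does not reach is not made up. A row lasts 1/8 s, in which the tool goes at most 62.5 mm and 10.7 degrees, less where a joint would pass 70% of its speed; a pose out of reach is approached as far as the arm can. A call is refused whole if a number of a shift passes 6.25 or a number of a turn 0.188, either way. A call with a gripper value outside its range is refused whole. The fingers move at their own pace and stop on an object; FORCE is the grip in N (left out, the last holds). Time passes only in rows, so rows that do not move let the fingers close, or fill a call up. It gives the time, the measured TCP pose, the force and the opening at its end, in the units of the state.
- read_state(): the state, without advancing time (a new reading comes with each control period).
- capture(name): name is "scene" or "side" or "wrist"; returns the picture (420x560x3 uint8, blue, green, red); there is no depth.
- camera_info(name): a dict with "fx", "fy", "cx", "cy" (pixels), "cam_to_world" (4x4, takes a point from camera to world coordinates); the wrist camera has in their place "tool_from_camera" (4x4, takes a point from camera to tool coordinates, whose origin is the TCP and whose axes are the flange's). Camera axes: x right, y up, looking along -z (the intrinsics and any distortion apply to the point x, -y, -z); pixel columns grow to the right and rows downward; lengths in mm; the calibration is good to about 2 mm. A picture is of the moment at which its call begins: read the wrist's pose just before it. camera_info takes no time and is no camera call.
- hand_in(): hands the job in, once; it reports no verdict.
The state is a dict: "time": time; "q": joint angles; "qvel": joint speeds; "effort": joint torques, N m; "tcp_pos": TCP position; "ee_rot": TCP orientation; "contact_force": force on the tool from outside, world axes, zero at the start; "ft_torque": the same for the moment, N m; "grip_width": opening from 0.0 (shut) to 1.0 (fully open).
Only numpy, scipy, OpenCV 4.12 (cv2) and the standard library are available. Lean on these libraries where they do the work, as an engineer would, in place of code of your own. Each camera call takes 0.05 s, during which the arm holds its last target.

## Working session

There is one attempt and no reset: what is moved stays moved. The work goes in short steps, Python scripts to look and compute and a shell command to move; the robot and the scene stay as the last step left them, time stands still between calls to the robot, and variables do not carry over. Pictures are saved under pics/ and viewed, and the job is handed in when it is done.

```bash
ls; mkdir -p pics
python3 - <<'E'
from rig import *
import cv2
print(read_state())
for n in ("scene","side","wrist"):
    cv2.imwrite(f"pics/{n}0.png",capture(n)); print(n,camera_info(n))
E
```

```text
pics
{'time': 0.0, 'q': array([-1.36707168e+00,  8.79585724e-02,  1.37228465e+00,  6.23015955e-06,
        1.68354795e+00, -1.03076082e-01]), 'qvel': array([ 5.68043359e-04, -7.70082306e-04,  5.50398624e-05, -2.04249093e-03,
        2.27882608e-04,  6.37392870e-04]), 'effort': array([-2.05197707e-04, -3.51864052e+01, -3.13274574e+01, -7.74012142e-05,
        1.07197111e-02, -5.72923575e-07]), 'tcp_pos': array([ 166.01610602, -523.83212767,  230.12171935]), 'ee_rot': array([ 9.88256568e-01,  1.52799695e-01, -5.22044132e-05, -1.09802510e-03]), 'contact_force': array([-0.22554816, -0.0085324 ,  0.30735972]), 'ft_torque': array([ 0.01307938,  0.00094673, -0.0073384 ]), 'grip_width': 1.000105031645547}
scene {'fx': 470.5038730705812, 'fy': 470.5038730705812, 'cx': 271.53071110776693, 'cy': 202.86025629223823, 'cam_to_world': array([[-8.78731297e-01, -4.02161653e-01,  2.57093976e-01,
         8.59187811e+02],
       [ 4.77246035e-01, -7.49535533e-01,  4.58729448e-01,
         6.33745634e+02],
       [ 8.21767715e-03,  5.25797004e-01,  8.50570386e-01,
         1.26110464e+03],
       [ 0.00
[... 305 characters left out ...]
 -5.10040569e-01,  6.27802784e-01,
         9.80505472e+02],
       [ 1.10032203e-02,  7.71028519e-01,  6.36705546e-01,
         1.07094003e+03],
       [ 0.00000000e+00,  0.00000000e+00,  0.00000000e+00,
         1.00000000e+00]])}
wrist {'fx': 294.2721058784031, 'fy': 294.2721058784031, 'cx': 280.3620786919382, 'cy': 210.675381919792, 'tool_from_camera': array([[-1.57646891e-03,  9.65647439e-01,  2.59850992e-01,
         6.48739587e+01],
       [ 9.99998599e-01,  1.37596858e-03,  9.53493228e-04,
        -7.73040289e-01],
       [ 5.63191492e-04,  2.59852131e-01, -9.65648255e-01,
        -1.41663417e+02],
       [ 0.00000000e+00,  0.00000000e+00,  0.00000000e+00,
         1.00000000e+00]])}
```

View pics/scene0.png

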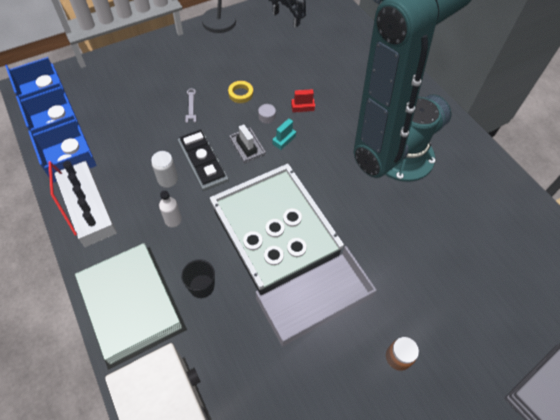

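View pics/side0.png

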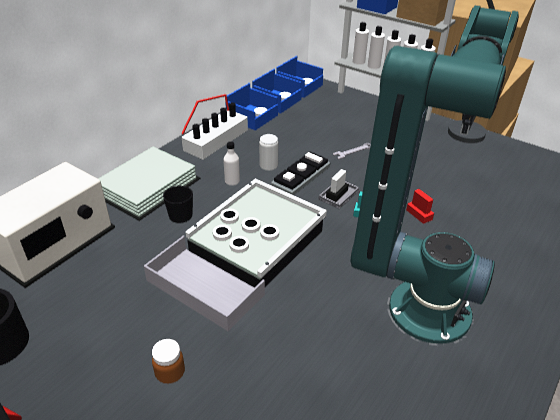

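View pics/wrist0.png

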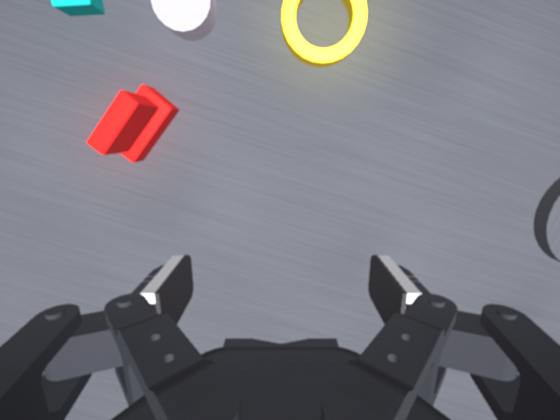

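Five caps on the glass. In the scene picture the panel is at about (202,158), the rest with the black scraper at (247,142), and the plate around (277,225). I'll zoom in for precise pixels.

```bash
cat > h.py <<'E'
import numpy as np, cv2
from rig import *
from scipy.spatial.transform import Rotation as R
def ray(n,uv,st=None):
    c=camera_info(n); u,v=uv
    d=np.array([(u-c['cx'])/c['fx'],-(v-c['cy'])/c['fy'],-1])
    if n=='wrist':
        st=st or read_state(); T=np.eye(4);T[:3,:3]=R.from_quat(st['ee_rot']).as_matrix();T[:3,3]=st['tcp_pos']
        M=T@c['tool_from_camera']
    else: M=c['cam_to_world']
    return M[:3,3],M[:3,:3]@d
def pt(n,uv,z,st=None):
    o,d=ray(n,uv,st); return o+d*(z-o[2])/d[2]
def proj(n,P,st=None):
    c=camera_info(n)
    if n=='wrist':
        st=st or read_state(); T=np.eye(4);T[:3,:3]=R.from_quat(st['ee_rot']).as_matrix();T[:3,3]=st['tcp_pos']
        M=T@c['tool_from_camera']
    else: M=c['cam_to_world']
    p=np.linalg.inv(M)@np.append(P,1)
    return np.array([c['cx']+c['fx']*p[0]/-p[2],c['cy']+c['fy']*p[1]/p[2]])
def crop(img,x,y,w,h,s,name):
    cv2.imwrite(name,cv2.resize(img[y:y+h,x:x+w],None,fx=s,fy=s,interpolation=cv2.INTER_CUBIC))
E
python3 - <<'E'
import cv2
from h import crop
a=cv2.imread('pics/scene0.png'); crop(a,170,110,130,100,6,'pics/c1.png'); crop(a,200,155,185,185*3//4+50,3.1,'pics/c2.png')
a=cv2.imread('pics/side0.png'); crop(a,260,135,110,80,7,'pics/c3.png');crop(a,140,170,200,160,3.7,'pics/c4.png')
E
```

```text
(no output)
```

View pics/c1.png

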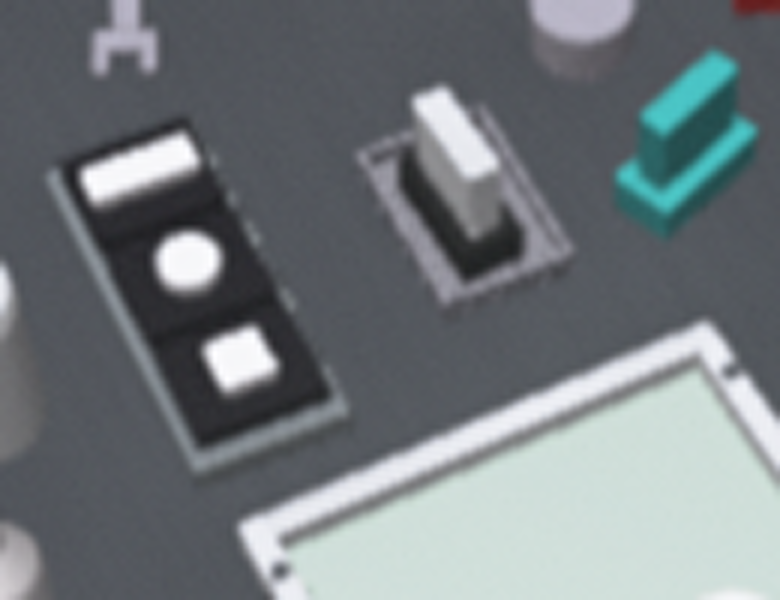

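View pics/c2.png

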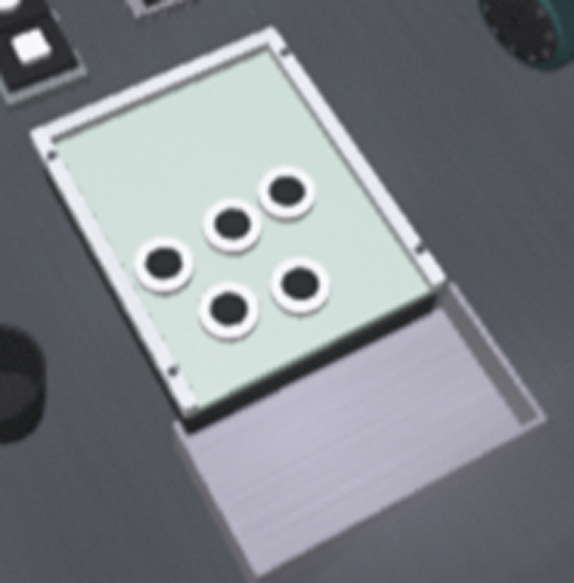

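View pics/c3.png

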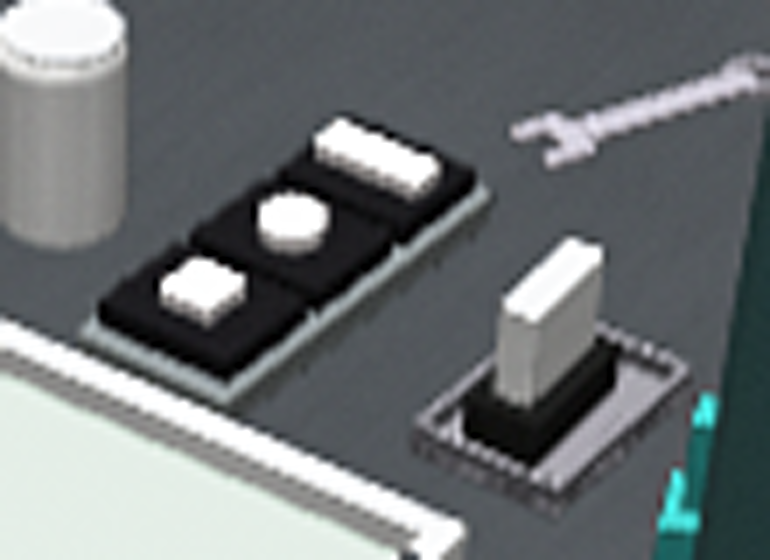

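View pics/c4.png

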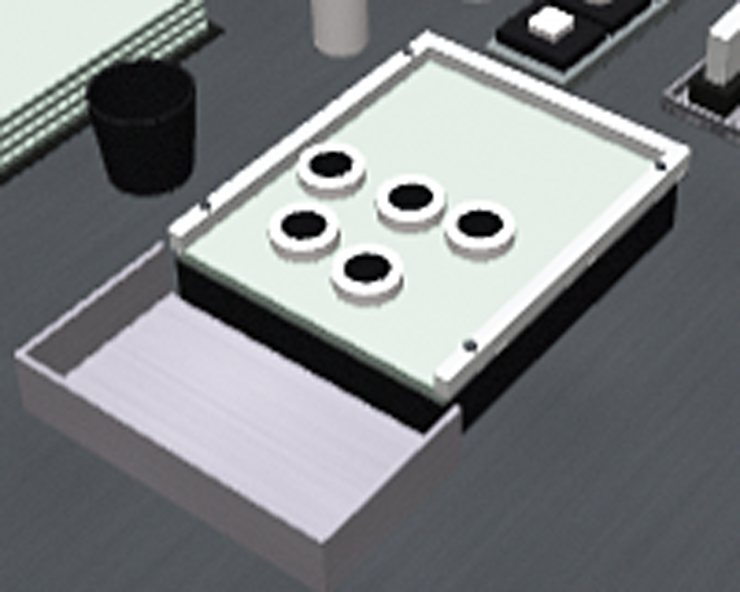

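Run:
```python
from h import *
np.set_printoptions(precision=1,suppress=True)
def tri(a,b):
    o1,d1=ray('scene',a);o2,d2=ray('side',b)
    d1/=np.linalg.norm(d1);d2/=np.linalg.norm(d2)
    A=np.stack([d1,-d2],1);s=np.linalg.lstsq(A,o2-o1,rcond=None)[0]
    return (o1+s[0]*d1+o2+s[1]*d2)/2,np.linalg.norm(o1+s[0]*d1-o2-s[1]*d2)
c1=lambda x,y:(170+(x+.5)/6-.5,110+(y+.5)/6-.5)
c2=lambda x,y:(200+(x+.5)/3.1-.5,155+(y+.5)/3.1-.5)
c3=lambda x,y:(260+(x+.5)/7-.5,135+(y+.5)/7-.5)
c4=lambda x,y:(140+(x+.5)/3.7-.5,170+(y+.5)/3.7-.5)
for n,a,b,z in [('long',(140,168),(377,152),46),('round',(188,258),(293,215),46),('sq',(240,354),(203,283),46),('rib',(455,133),(552,278),85)]:
    print(n,pt('scene',c1(*a),z),pt('side',c3(*b),z),tri(c1(*a),c3(*b)))
for a in [(358,155),(483,108),(572,250),(450,298)]: print('rest',pt('scene',c1(*a),18))
for a in [(405,412),(690,372),(595,330),(550,500)]: print('rest side',pt('side',c3(*a),18))
for a,b in zip([(287,190),(232,223),(163,263),(229,309),(300,284)],[(480,226),(410,197),(332,165),(304,226),(367,268)]):
    print('cap',pt('scene',c2(*a),76),pt('side',c4(*b),76),tri(c2(*a),c4(*b)))
for a in [(32,132),(273,28),(445,280),(187,412)]: print('rail outer',pt('scene',c2(*a),78))
for a in [(173,228),(425,32),(690,150),(440,382)]: print('rail outer side',pt('side',c4(*a),78))
for a in [(255,578),(545,418),(455,285),(176,427)]: print('tray',pt('scene',c2(*a),56))
```

```text
long [ 600.2 -368.4   46. ] [ 597.9 -367.6   46. ] (array([ 599.6, -370.4,   43.8]), np.float64(0.22551902609395877))
round [ 602.3 -298.6   46. ] [ 600.4 -296.6   46. ] (array([ 602.1, -299.7,   43.9]), np.float64(0.7238855095819898))
sq [ 604.2 -227.    46. ] [ 602.7 -223.8   46. ] (array([ 604.2, -227.3,   44.2]), np.float64(1.850527412664752))
rib [ 449.  -278.6   85. ] [ 446.8 -276.8   85. ] (array([ 448.3, -280. ,   82.8]), np.float64(0.4707659116569625))
rest [ 481.5 -342.    18. ]
rest [ 403.  -339.6   18. ]
rest [ 406.4 -224.7   18. ]
rest [ 481.1 -227.    18. ]
rest side [ 490.4 -228.2   18. ]
rest side [ 399.5 -335.2   18. ]
rest side [ 452.5 -337.5   18. ]
rest side [ 402.6 -212.1   18. ]
cap [469.2  62.5  76. ] [467.   66.2  76. ] (array([468.9,  62.3,  73.3]), np.float64(2.1951730933667064))
cap [531.7  69.1  76. ] [530.7  71.3  76. ] (array([531.7,  69.2,  74.7]), np.float64(1.4405161934981225))
cap [607.   75.7  76. ] [604.   77.4  76. ] (array([606.5,  74.5,  73. ]), np.float64(0.29958154418438954))
cap [576.2 144.7  76. ] [574.2 146.2  76. ] (array([575.8, 144.2,  74. ]), np.float64(0.574632214305154))
cap [507.7 153.3  76. ] [506.1 154.4  76. ] (array([507.3, 152.8,  74.3]), np.float64(0.3080314405028719))
rail outer [ 653.5 -108.1   78. ]
rail outer [ 388.6 -106.6   78. ]
rail outer [390.7 212.8  78. ]
rail outer [655.1 213.9  78. ]
rail outer side [650.5 208.9  78. ]
rail outer side [ 653.6 -106.5   78. ]
rail outer side [ 386.2 -105.9   78. ]
rail outer side [390.  216.9  78. ]
tray [669.3 360.4  56. ]
tray [378.5 359.4  56. ]
tray [376.7 213.7  56. ]
tray [666.1 213.8  56. ]
```

Plate centre is about (521, 58), with the glass at x 401–641 and open edge at y≈213. The sizes agree with those given. Keys run long, round, square at y≈−369, −298 and −226, x≈602. The scraper rib is at about (448, −279). Now I'll turn the tool to yaw 90° with the gripper shut.

```bash
python3 - <<'E'
from h import *
np.set_printoptions(precision=1,suppress=True)
print('can',pt('scene',(162,158),110),'cart',pt('scene',(166,196),150), pt('side',(230,146),150),'can',pt('side',(269,140),110),'pot',pt('scene',(199,268),85),'weight',pt('scene',(266,110),35),'wrench',pt('scene',(190,105),5),'tape',pt('scene',(240,91),24))
E
python3 -m jog '[{"claw":0,"delta_pos":[0,0,0],"roll":-0.158},{"claw":0,"delta_pos":[0,0,0],"roll":-0.158},{"claw":0,"delta_pos":[0,0,0],"roll":-0.158},{"claw":0,"delta_pos":[0,0,0],"roll":-0.158},{"claw":0,"delta_pos":[0,0,0],"roll":-0.158},{"claw":0,"delta_pos":[0,0,0],"roll":-0.158},{"claw":0,"delta_pos":[0,0,0],"roll":-0.158},{"claw":0,"delta_pos":[0,0,0],"roll":-0.158}]' 40
```

```text
can [ 728.8 -286.3  110. ] cart [ 772.6 -124.8  150. ] [ 762.  -120.3  150. ] can [ 722.8 -276.8  110. ] pot [775.3  88.7  85. ] weight [ 323.8 -371.4   35. ] wrench [ 540.4 -545.7    5. ] tape [ 358.6 -505.9   24. ]
time: 1.15
tcp_pos: [166.1, -524.1, 230.8]
ee_rot: [0.705, 0.709, 0.0, -0.0]
contact_force: [0.4, -0.1, -0.8]
grip_width: 0.006
```

```bash
python3 -m jog '[{"claw":0,"delta_pos":[3.3,4.85,0.4],"roll":0},{"claw":0,"delta_pos":[3.3,4.85,0.4],"roll":0},{"claw":0,"delta_pos":[3.3,4.85,0.4],"roll":0},{"claw":0,"delta_pos":[3.3,4.85,0.4],"roll":0},{"claw":0,"delta_pos":[3.3,4.85,0.4],"roll":0},{"claw":0,"delta_pos":[3.3,4.85,0.4],"roll":0},{"claw":0,"delta_pos":[3.3,4.85,0.4],"roll":0},{"claw":0,"delta_pos":[3.3,4.85,0.4],"roll":0}]'
```

```text
time: 2.15
tcp_pos: [555.4, -259.0, 198.8]
ee_rot: [0.707, 0.707, -0.0, -0.0]
contact_force: [0.4, -0.7, 0.3]
grip_width: -0.0
```

```bash
python3 -m jog '[{"claw":0,"delta_pos":[0,0,0],"roll":0},{"claw":0,"delta_pos":[0,0,0],"roll":0},{"claw":0,"delta_pos":[0,0,0],"roll":0},{"claw":0,"delta_pos":[0,0,0],"roll":0},{"claw":0,"delta_pos":[0,0,0],"roll":0},{"claw":0,"delta_pos":[0,0,0],"roll":0},{"claw":0,"delta_pos":[0,0,0],"roll":0},{"claw":0,"delta_pos":[0,0,0],"roll":0}]'
python3 - <<'E'
from h import *
print(read_state()['tcp_pos'],read_state()['q'])
cv2.imwrite('pics/w1.png',capture('wrist'))
E
```

```text
time: 3.15
tcp_pos: [554.1, -260.3, 199.3]
ee_rot: [0.707, 0.707, -0.0, 0.0]
contact_force: [-0.3, -0.5, -0.4]
grip_width: 0.003
[ 554.13067797 -260.30963553  199.3120902 ] [-5.31714586e-01  2.33611999e-01  1.26678006e+00 -6.22062934e-05
  1.64113605e+00 -5.31751479e-01]
```

View pics/w1.png

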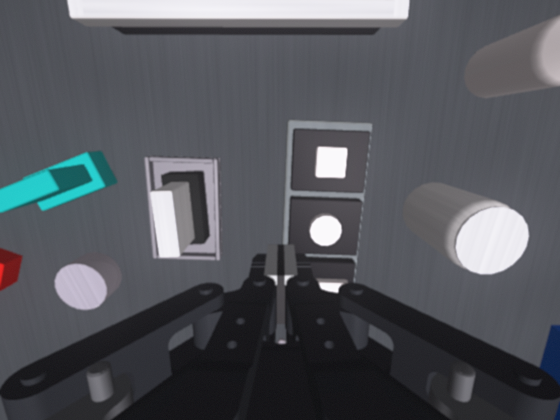

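The wrist picture shows the square key at (331,162), the round key at (325,230), and the scraper rib top from (166,188)-(190,183) to (157,254)-(180,254).

Run:
```python
from h import *
np.set_printoptions(precision=1,suppress=True)
a=cv2.imread('pics/w1.png'); crop(a,140,140,110,130,4.5,'pics/w1c.png')
for uv,z in [((331,162),46),((325,230),46),((147,158),18),((216,158),18),((219,260),18),((150,260),18),((75,13),78),((407,13),78)]: print(uv,pt('wrist',uv,z))
```

```text
(331, 162) [ 603.4 -223.4   46. ]
(325, 230) [ 600.1 -294.6   46. ]
(147, 158) [ 408.4 -221.5   18. ]
(216, 158) [ 483.3 -221.6   18. ]
(219, 260) [ 479.8 -341.6   18. ]
(150, 260) [ 397.7 -341.5   18. ]
(75, 13) [ 392.2 -104.1   78. ]
(407, 13) [ 652.5 -104.5   78. ]
```

View pics/w1c.png

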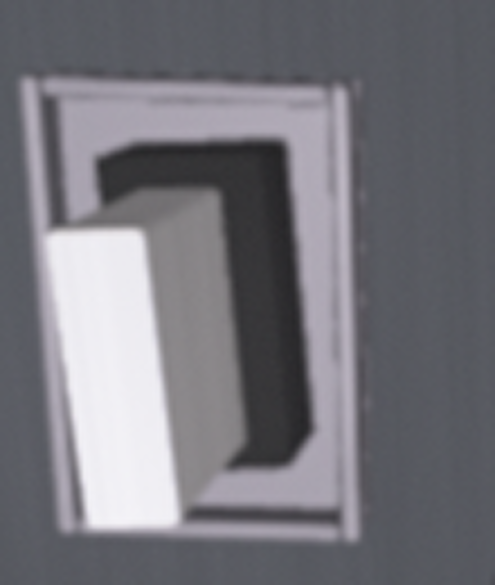

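```bash
python3 -m jog '[{"claw":0,"delta_pos":[1.2,1.6,1.5],"roll":0},{"claw":0,"delta_pos":[1.2,1.6,1.5],"roll":0},{"claw":0,"delta_pos":[1.1,1.7,1.5],"roll":0},{"claw":0,"delta_pos":[0,0,3],"roll":0},{"claw":0,"delta_pos":[0,0,3],"roll":0},{"claw":0,"delta_pos":[0,0,2.5],"roll":0},{"claw":0,"delta_pos":[0,0,1],"roll":0},{"claw":0,"delta_pos":[0,0,0],"roll":0}]'
python3 - <<'E'
from h import *
cv2.imwrite('pics/s2.png',capture('scene')); a=capture('side'); crop(a,240,120,130,100,5,'pics/s2c.png');cv2.imwrite('pics/s2d.png',a)
E
```

```text
time: 4.2
tcp_pos: [603.0, -224.6, 58.0]
ee_rot: [0.707, 0.707, -0.0, -0.001]
contact_force: [-0.8, -0.1, 0.0]
grip_width: -0.001
```

View pics/s2c.png

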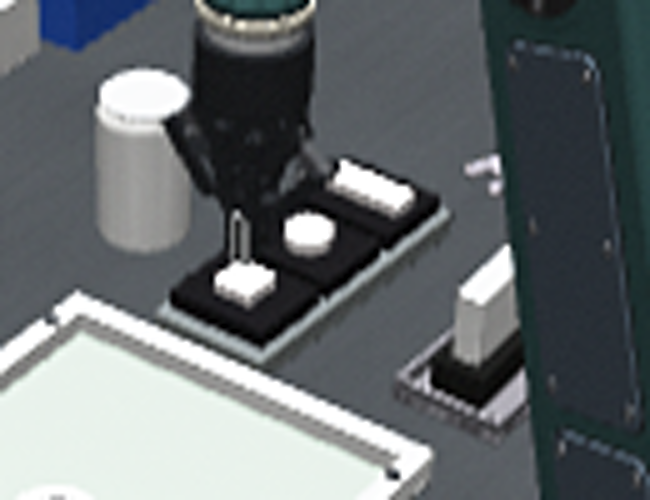

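The fingertips are right above the square key, at (238,262) in the crop. Pressing in steps.

```bash
python3 -m jog '[{"claw":0,"delta_pos":[0,0,0.6],"roll":0},{"claw":0,"delta_pos":[0,0,0.5],"roll":0},{"claw":0,"delta_pos":[0,0,0.3],"roll":0},{"claw":0,"delta_pos":[0,0,0.3],"roll":0},{"claw":0,"delta_pos":[0,0,0.2],"roll":0},{"claw":0,"delta_pos":[0,0,0],"roll":0},{"claw":0,"delta_pos":[0,0,0],"roll":0},{"claw":0,"delta_pos":[0,0,0],"roll":0}]'
```

```text
time: 5.3
tcp_pos: [603.0, -225.4, 40.6]
ee_rot: [0.707, 0.707, -0.0, 0.0]
contact_force: [-2.8, 0.7, 5.4]
grip_width: -0.002
```

```bash
python3 -m jog '[{"claw":0,"delta_pos":[0,0,0.2],"roll":0},{"claw":0,"delta_pos":[0,0,0.1],"roll":0},{"claw":0,"delta_pos":[0,0,0],"roll":0},{"claw":0,"delta_pos":[0,0,0],"roll":0},{"claw":0,"delta_pos":[0,0,0],"roll":0},{"claw":0,"delta_pos":[0,0,0],"roll":0},{"claw":0,"delta_pos":[0,0,0],"roll":0},{"claw":0,"delta_pos":[0,0,0],"roll":0}]'
```

```text
time: 6.3
tcp_pos: [603.2, -225.4, 40.0]
ee_rot: [0.707, 0.707, 0.0, 0.0]
contact_force: [-6.5, 2.8, 11.9]
grip_width: -0.002
```

Square key bottomed: z=40.0 at about 12 N. Next I lift and go over the rest, opening the gripper.

```bash
python3 -m jog '[{"claw":0,"delta_pos":[0,0,-4],"roll":0},{"claw":0,"delta_pos":[0,0,-5],"roll":0},{"claw":0,"delta_pos":[-1.5,-2.5,-4],"roll":0},{"claw":40,"delta_pos":[-1.5,-3.5,-2.4],"roll":0},{"claw":70,"delta_pos":[-1.5,-3.5,0],"roll":0},{"claw":70,"delta_pos":[-1.5,-3.5,0],"roll":0},{"claw":70,"delta_pos":[-1.5,-2.5,0],"roll":0},{"claw":70,"delta_pos":[-1,0,0],"roll":0}]'
python3 -m jog '[{"claw":70,"delta_pos":[0,0,0],"roll":0},{"claw":70,"delta_pos":[0,0,0],"roll":0},{"claw":70,"delta_pos":[0,0,0],"roll":0},{"claw":70,"delta_pos":[0,0,0],"roll":0},{"claw":70,"delta_pos":[0,0,0],"roll":0},{"claw":70,"delta_pos":[0,0,0],"roll":0},{"claw":70,"delta_pos":[0,0,0],"roll":0},{"claw":70,"delta_pos":[0,0,0],"roll":0}]'
python3 - <<'E'
from h import *
cv2.imwrite('pics/w3.png',capture('wrist'))
E
```

```text
time: 7.3
tcp_pos: [447.3, -311.2, 190.9]
ee_rot: [0.708, 0.706, 0.0, 0.0]
contact_force: [0.9, -0.0, 1.5]
grip_width: 0.7
time: 8.3
tcp_pos: [448.1, -310.4, 191.4]
ee_rot: [0.707, 0.707, -0.0, 0.0]
contact_force: [0.1, 0.3, 0.5]
grip_width: 0.701
```

View pics/w3.png

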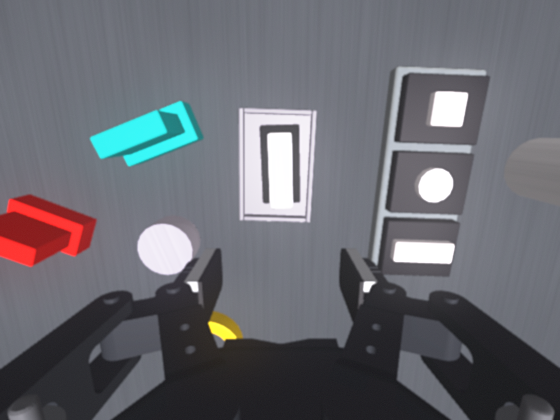

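Run:
```python
from h import *
a=cv2.imread('pics/w3.png'); crop(a,230,100,100,130,4.5,'pics/w3c.png')
```

```text
(no output)
```

View pics/w3c.png

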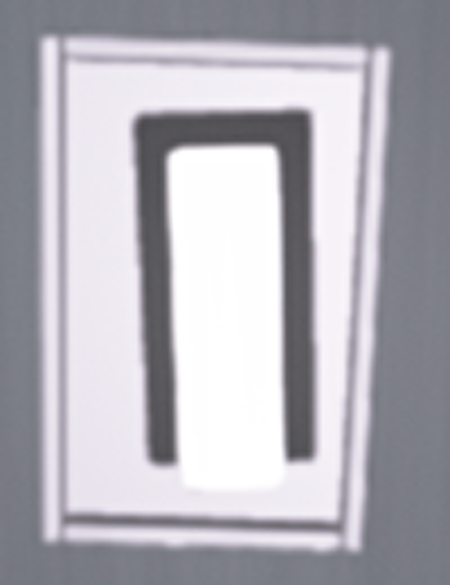

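Run:
```python
from h import *
np.set_printoptions(precision=1,suppress=True)
c=lambda x,y:(230+(x+.5)/4.5-.5,100+(y+.5)/4.5-.5)
for n,p,z in [('rib',(168,148),85),('rib',(280,148),85),('rib',(284,488),85),('rib',(182,488),85),('base',(137,113),33),('base',(312,110),33),('base',(316,460),33),('base',(150,462),33),('rest',(42,38),18),('rest',(388,48),18),('rest',(358,550),18),('rest',(45,542),18)]:
    print(n,pt('wrist',c(*p),z))
for p in [(448,109),(435,185),(423,252)]: print('key',pt('wrist',p,46))
```

```text
rib [ 436.2 -244.9   85. ]
rib [ 456.4 -244.9   85. ]
rib [ 457.7 -308.5   85. ]
rib [ 438.  -308.5   85. ]
base [ 427.2 -237.7   33. ]
base [ 465.3 -237.1   33. ]
base [ 467.3 -315.2   33. ]
base [ 428.7 -315.7   33. ]
rest [ 405.1 -221.1   18. ]
rest [ 483.1 -223.3   18. ]
rest [ 479.2 -341.8   18. ]
rest [ 401.3 -339.6   18. ]
key [ 602.  -224.3   46. ]
key [ 599.5 -295.3   46. ]
key [ 596.5 -366.4   46. ]
```

The rib measures 20×64 at (447, −277) and the base 40×78, so this is the black scraper. The rest centre is at (442, −281). Descending.

```bash
python3 -m jog '[{"claw":70,"delta_pos":[1.7,-0.1,0],"roll":0},{"claw":70,"delta_pos":[1.7,0,1],"roll":0},{"claw":70,"delta_pos":[0,0,3],"roll":0},{"claw":70,"delta_pos":[0,0,3],"roll":0},{"claw":70,"delta_pos":[0,0,3],"roll":0},{"claw":70,"delta_pos":[0,0,2],"roll":0},{"claw":70,"delta_pos":[0,0,1],"roll":0},{"claw":70,"delta_pos":[0,0,0],"roll":0}]'
python3 - <<'E'
from h import *
a=capture('scene'); crop(a,190,90,120,90,6,'pics/s4.png')
E
```

```text
time: 9.35
tcp_pos: [446.7, -275.4, 60.6]
ee_rot: [0.707, 0.707, -0.0, -0.001]
contact_force: [-0.1, -0.9, 0.3]
grip_width: 0.699
```

View pics/s4.png

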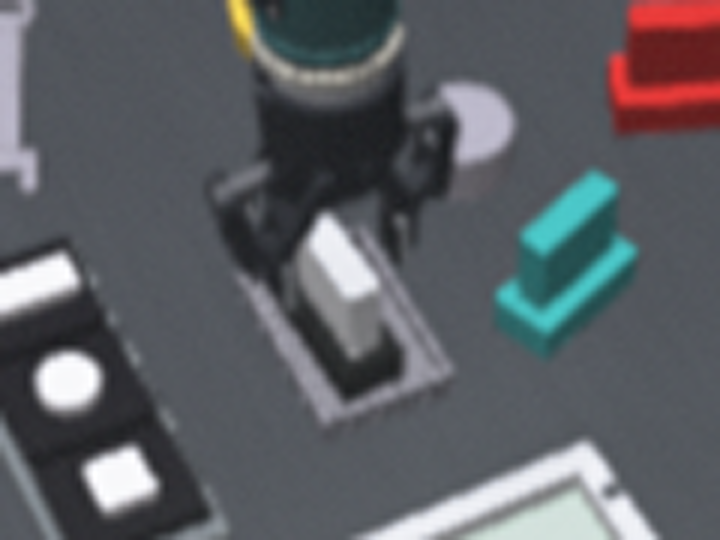

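The fingers straddle the rib. I'll go down the last 22 mm and grip.

```bash
python3 -m jog '[{"claw":70,"delta_pos":[0,0,1.2],"roll":0},{"claw":70,"delta_pos":[0,0,1],"roll":0},{"claw":70,"delta_pos":[0,0,0],"roll":0},{"claw":40,"delta_pos":[0,0,0],"roll":0},{"claw":10,"delta_pos":[0,0,0],"roll":0},{"claw":10,"delta_pos":[0,0,0],"roll":0},{"claw":10,"delta_pos":[0,0,0],"roll":0},{"claw":10,"delta_pos":[0,0,0],"roll":0}]' 100
```

```text
time: 10.4
tcp_pos: [447.5, -276.6, 39.9]
ee_rot: [0.707, 0.707, 0.0, 0.001]
contact_force: [-0.4, 0.6, 2.4]
grip_width: 0.22
```

Gripped, opening 18.7 mm on a 20 mm rib. Lifting and turning to yaw 0.

```bash
python3 -m jog '[{"claw":10,"delta_pos":[0,0,-1],"roll":0},{"claw":10,"delta_pos":[0,0,-2],"roll":0},{"claw":10,"delta_pos":[0,0,-2],"roll":0.1},{"claw":10,"delta_pos":[0,0,-2],"roll":0.15},{"claw":10,"delta_pos":[0,0,-2],"roll":0.15},{"claw":10,"delta_pos":[0,0,-2],"roll":0.15},{"claw":10,"delta_pos":[0,0,-2],"roll":0.15},{"claw":10,"delta_pos":[0,0,-1],"roll":0.15}]'
python3 -m jog '[{"claw":10,"delta_pos":[0,0,0],"roll":0.15},{"claw":10,"delta_pos":[0,0,0],"roll":0.15},{"claw":10,"delta_pos":[0,0,0],"roll":0.15},{"claw":10,"delta_pos":[0,0,0],"roll":0.15},{"claw":10,"delta_pos":[0,0,0],"roll":0.12},{"claw":10,"delta_pos":[0,0,0],"roll":0},{"claw":10,"delta_pos":[0,0,0],"roll":0},{"claw":10,"delta_pos":[0,0,0],"roll":0}]'
python3 - <<'E'
from h import *
cv2.imwrite('pics/s5.png',capture('scene'))
cv2.imwrite('pics/d5.png',capture('side'))
print(read_state()['q'])
E
```

```text
time: 11.4
tcp_pos: [447.0, -276.3, 180.3]
ee_rot: [0.937, 0.35, 0.0, 0.0]
contact_force: [-0.2, 0.2, -2.6]
grip_width: 0.22
time: 12.4
tcp_pos: [447.0, -276.3, 179.2]
ee_rot: [1.0, 0.001, -0.0, -0.0]
contact_force: [0.0, -0.4, -2.3]
grip_width: 0.223
[-6.61456326e-01  4.89955174e-02  1.51433250e+00 -6.92101196e-05
  1.57835055e+00  9.07993278e-01]
```

View pics/s5.png

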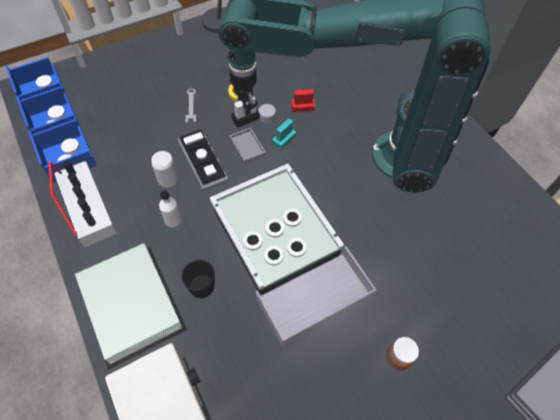

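View pics/d5.png

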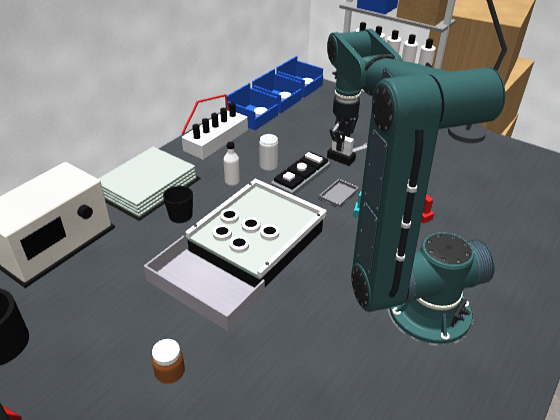

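Scraper held, rest empty, caps unmoved. I'm carrying it over the plate, behind the rear row of caps.

```bash
python3 -m jog '[{"claw":10,"delta_pos":[1,-3.1,0],"roll":0},{"claw":10,"delta_pos":[1,-3.1,0],"roll":0},{"claw":10,"delta_pos":[1,-3.1,0],"roll":0},{"claw":10,"delta_pos":[1,-3.1,0],"roll":0},{"claw":10,"delta_pos":[1,-3.1,0],"roll":0},{"claw":10,"delta_pos":[1,-3.1,0],"roll":0},{"claw":10,"delta_pos":[1,-3.1,0],"roll":0},{"claw":10,"delta_pos":[1,-3,0],"roll":0}]'
python3 -m jog '[{"claw":10,"delta_pos":[0,0,0],"roll":0},{"claw":10,"delta_pos":[0,0,1.5],"roll":0},{"claw":10,"delta_pos":[0,0,1.5],"roll":0},{"claw":10,"delta_pos":[0,0,1.5],"roll":0},{"claw":10,"delta_pos":[0,0,1.5],"roll":0},{"claw":10,"delta_pos":[0,0,0.5],"roll":0},{"claw":10,"delta_pos":[0,0,0],"roll":0},{"claw":10,"delta_pos":[0,0,0],"roll":0}]'
python3 - <<'E'
from h import *
a=capture('scene'); crop(a,190,150,200,200,3,'pics/s6.png')
a=capture('side'); crop(a,130,150,220,170,3.6,'pics/d6.png')
E
```

```text
time: 13.5
tcp_pos: [527.2, -28.2, 179.4]
ee_rot: [1.0, 0.001, 0.0, 0.0]
contact_force: [0.5, 0.5, -3.0]
grip_width: 0.219
time: 14.5
tcp_pos: [527.5, -29.4, 115.1]
ee_rot: [1.0, 0.0, 0.001, 0.0]
contact_force: [0.6, -0.1, -2.0]
grip_width: 0.223
```

View pics/s6.png

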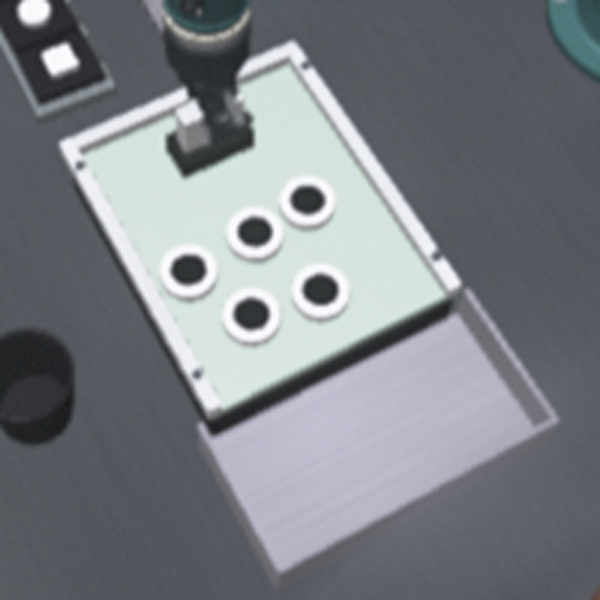

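View pics/d6.png

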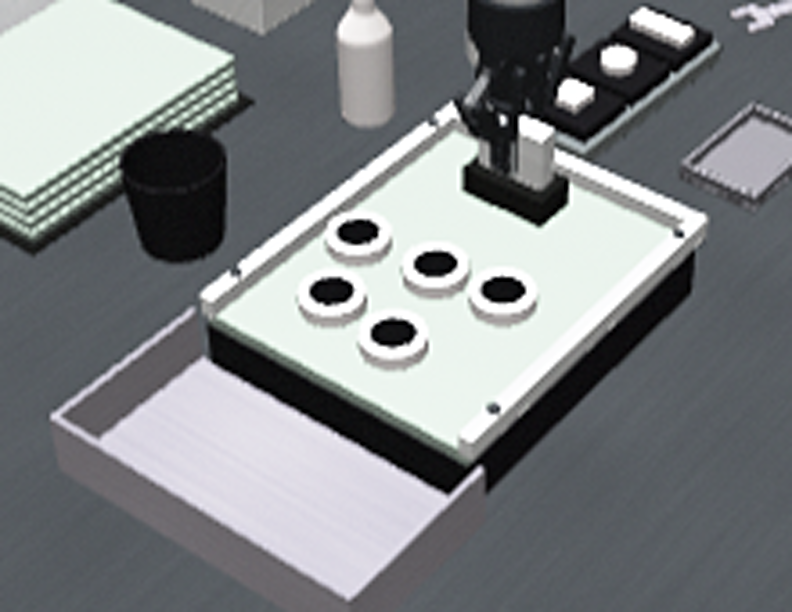

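```bash
python3 -m jog '[{"claw":10,"delta_pos":[0,0,0.6],"roll":0},{"claw":10,"delta_pos":[0,0,0.6],"roll":0},{"claw":10,"delta_pos":[0,0,0.5],"roll":0},{"claw":10,"delta_pos":[0,0,0],"roll":0},{"claw":10,"delta_pos":[0,0,0],"roll":0},{"claw":10,"delta_pos":[0,0,0],"roll":0},{"claw":10,"delta_pos":[0,0,0],"roll":0},{"claw":10,"delta_pos":[0,0,0],"roll":0}]'
```

```text
time: 15.6
tcp_pos: [527.0, -29.3, 97.4]
ee_rot: [1.0, 0.0, 0.0, 0.0]
contact_force: [0.2, -0.3, -3.2]
grip_width: 0.224
```

```bash
python3 -m jog '[{"claw":10,"delta_pos":[0,-1.4,0],"roll":0},{"claw":10,"delta_pos":[0,-1.4,0],"roll":0},{"claw":10,"delta_pos":[0,-1.4,0],"roll":0},{"claw":10,"delta_pos":[0,-1.4,0],"roll":0},{"claw":10,"delta_pos":[0,-1.4,0],"roll":0},{"claw":10,"delta_pos":[0,-1.4,0],"roll":0},{"claw":10,"delta_pos":[0,-1.4,0],"roll":0},{"claw":10,"delta_pos":[0,-1.4,0],"roll":0}]'
python3 - <<'E'
from h import *
a=capture('scene'); crop(a,190,150,200,200,3,'pics/s7.png')
a=capture('side'); crop(a,130,150,220,170,3.6,'pics/d7.png')
E
```

```text
time: 16.6
tcp_pos: [526.8, 83.6, 97.3]
ee_rot: [1.0, 0.0, 0.0, 0.0]
contact_force: [0.1, -0.7, -3.3]
grip_width: 0.223
```

View pics/s7.png

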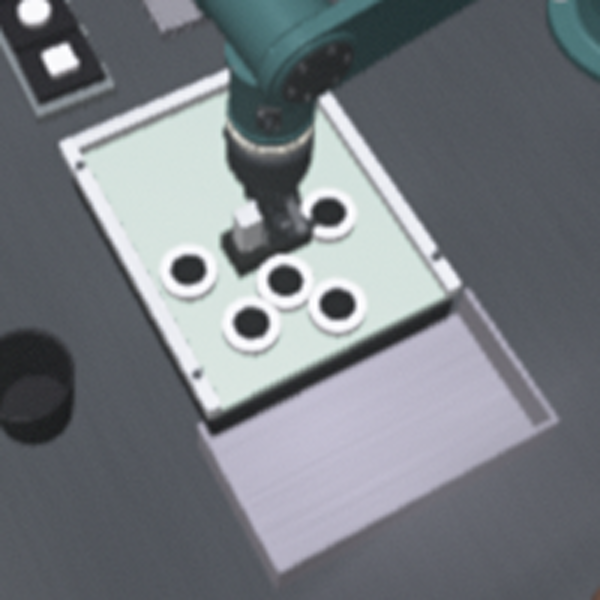

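View pics/d7.png

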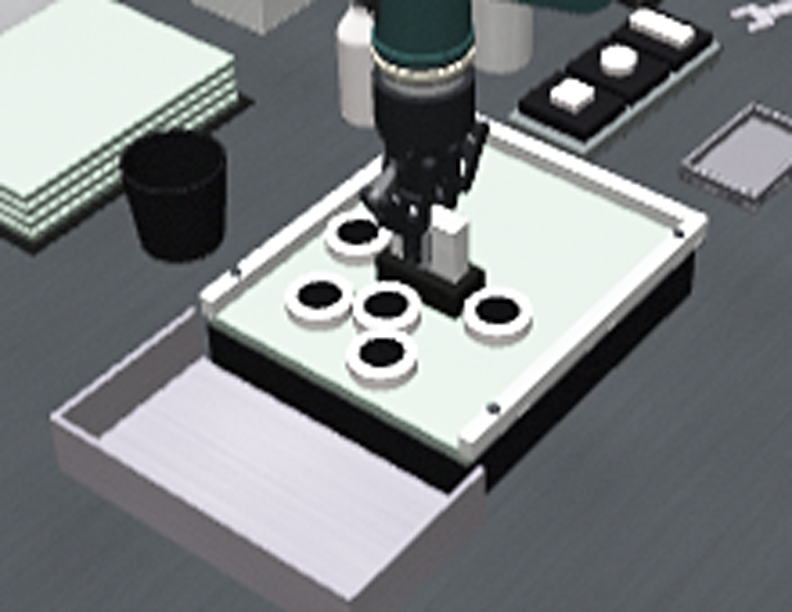

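Scraper at mid-plate with one cap ahead of it, nudging the two front caps. Continuing to the edge.

```bash
python3 -m jog '[{"claw":10,"delta_pos":[0,-1.0,0],"roll":0},{"claw":10,"delta_pos":[0,-1.0,0],"roll":0},{"claw":10,"delta_pos":[0,-1.0,0],"roll":0},{"claw":10,"delta_pos":[0,-1.0,0],"roll":0},{"claw":10,"delta_pos":[0,-1.0,0],"roll":0},{"claw":10,"delta_pos":[0,-1.0,0],"roll":0},{"claw":10,"delta_pos":[0,-1.0,0],"roll":0},{"claw":10,"delta_pos":[0,-1.0,0],"roll":0}]'
python3 - <<'E'
from h import *
a=capture('scene'); crop(a,190,150,200,200,3,'pics/s8.png')
a=capture('side'); crop(a,130,150,220,170,3.6,'pics/d8.png')
E
```

```text
time: 17.7
tcp_pos: [526.7, 163.4, 97.3]
ee_rot: [1.0, 0.0, -0.0, 0.0]
contact_force: [-0.4, -0.8, -1.9]
grip_width: 0.226
```

View pics/s8.png

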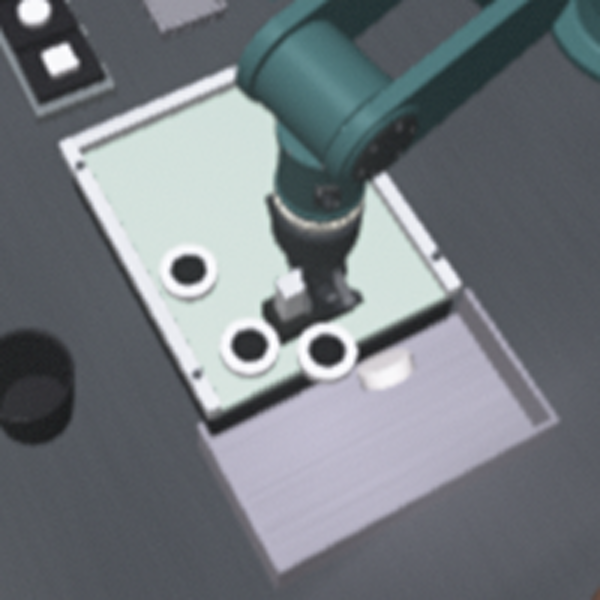

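View pics/d8.png

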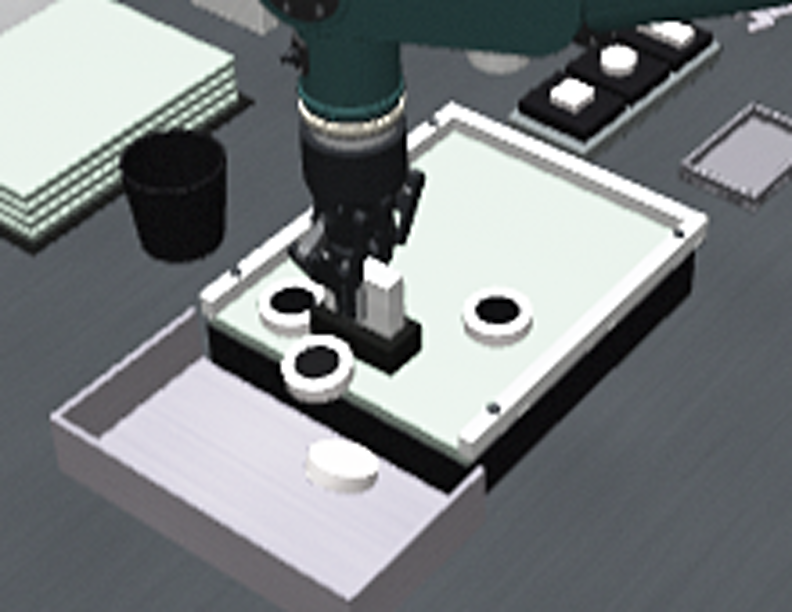

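One cap is in the tray and one is tipping over the edge. Pushing 40 mm on.

```bash
python3 -m jog '[{"claw":10,"delta_pos":[0,-0.8,0],"roll":0},{"claw":10,"delta_pos":[0,-0.8,0],"roll":0},{"claw":10,"delta_pos":[0,-0.8,0],"roll":0},{"claw":10,"delta_pos":[0,-0.8,0],"roll":0},{"claw":10,"delta_pos":[0,-0.8,0],"roll":0},{"claw":10,"delta_pos":[0,0,0],"roll":0},{"claw":10,"delta_pos":[0,0,0],"roll":0},{"claw":10,"delta_pos":[0,0,0],"roll":0}]'
python3 - <<'E'
from h import *
a=capture('scene'); crop(a,190,150,200,200,3,'pics/s9.png')
a=capture('side'); crop(a,130,150,220,170,3.6,'pics/d9.png')
E
```

```text
time: 18.8
tcp_pos: [526.8, 202.5, 97.3]
ee_rot: [1.0, 0.0, 0.0, 0.0]
contact_force: [-0.3, -1.0, -2.2]
grip_width: 0.219
```

View pics/s9.png

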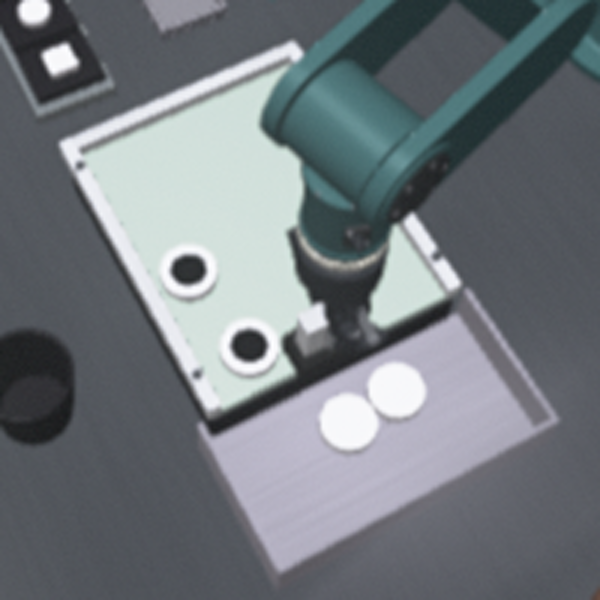

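View pics/d9.png

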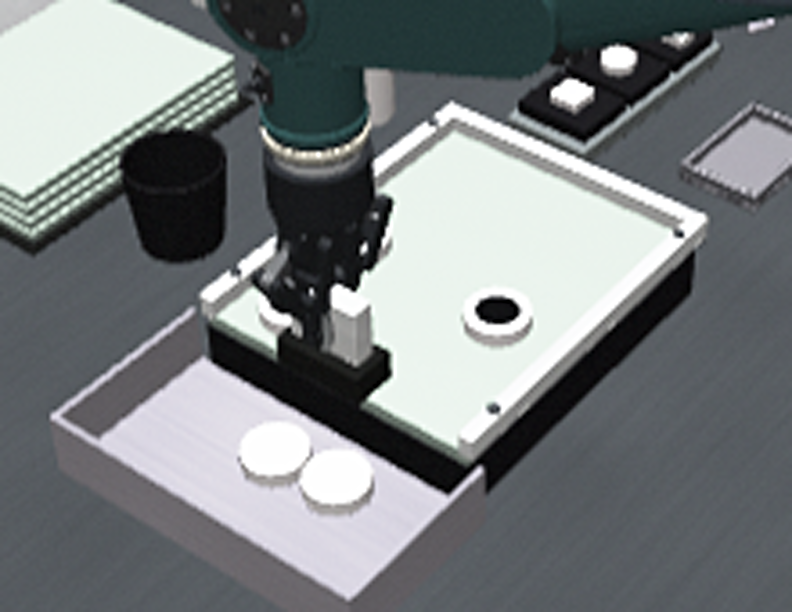

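Two caps lie in the tray, and three remain on the glass at (189,270) and (249,347) in the scene crop and (497,311) in the side crop. Locating them, then lifting and going back.

```bash
python3 - <<'E'
from h import *
np.set_printoptions(precision=1,suppress=True)
c=lambda x,y:(190+(x+.5)/3-.5,150+(y+.5)/3-.5)
d=lambda x,y:(130+(x+.5)/3.6-.5,150+(y+.5)/3.6-.5)
print(pt('scene',c(189,270),76),pt('scene',c(249,347),76),pt('side',d(497,311),76))
E
python3 -m jog '[{"claw":10,"delta_pos":[0,0,-2],"roll":0},{"claw":10,"delta_pos":[0,0,-3],"roll":0},{"claw":10,"delta_pos":[0,2,-2],"roll":0},{"claw":10,"delta_pos":[0,4,0],"roll":0},{"claw":10,"delta_pos":[0,4,0],"roll":0},{"claw":10,"delta_pos":[0,4,0],"roll":0},{"claw":10,"delta_pos":[0,4,0],"roll":0},{"claw":10,"delta_pos":[0,4,0],"roll":0}]'
```

```text
[606.2  76.8  76. ] [594.2 172.7  76. ] [457.4  87.   76. ]
time: 19.9
tcp_pos: [526.2, -19.9, 167.4]
ee_rot: [1.0, -0.0, -0.0, 0.0]
contact_force: [0.5, 0.0, -2.9]
grip_width: 0.222
```

```bash
python3 -m jog '[{"claw":10,"delta_pos":[2.4,0,0],"roll":0},{"claw":10,"delta_pos":[2.4,0,0],"roll":0},{"claw":10,"delta_pos":[2.3,0,0],"roll":0},{"claw":10,"delta_pos":[0,0,2],"roll":0},{"claw":10,"delta_pos":[0,0,2],"roll":0},{"claw":10,"delta_pos":[0,0,1],"roll":0},{"claw":10,"delta_pos":[0,0,0],"roll":0},{"claw":10,"delta_pos":[0,0,0],"roll":0}]'
python3 - <<'E'
from h import *
a=capture('scene'); crop(a,190,150,200,200,3,'pics/s10.png')
a=capture('wrist'); cv2.imwrite('pics/w10.png',a)
E
```

```text
time: 20.9
tcp_pos: [598.4, -17.6, 118.5]
ee_rot: [1.0, 0.0, 0.001, 0.0]
contact_force: [0.3, 0.2, -1.8]
grip_width: 0.216
```

View pics/s10.png

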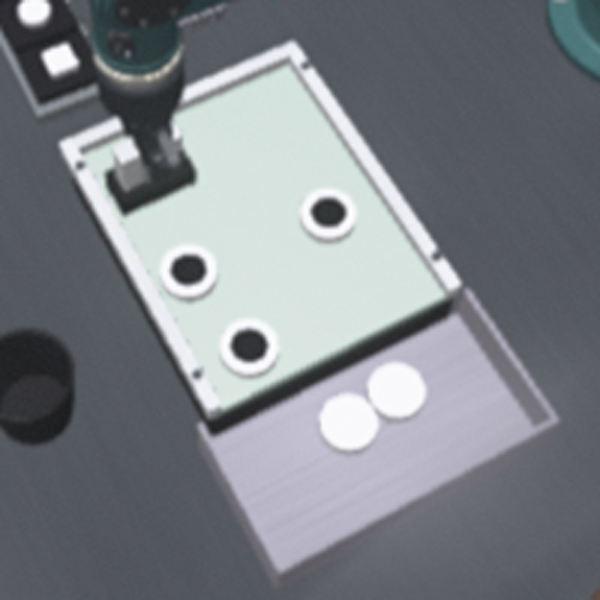

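View pics/w10.png

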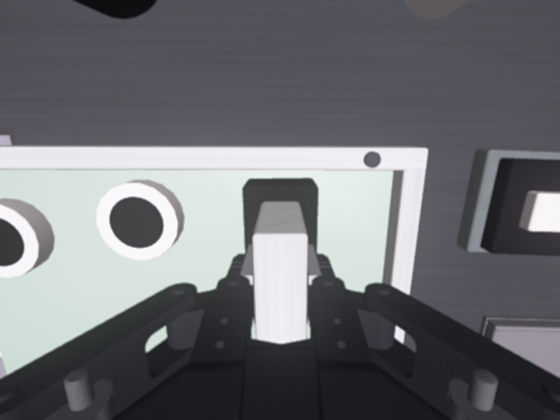

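The wrist view shows the scraper base's end at row 180, and the rail's inner edge at row ≈170. I'll check the clearance.

Run:
```python
from h import *
np.set_printoptions(precision=1,suppress=True)
st=read_state()
print(pt('wrist',(280,180),st['tcp_pos'][2]-34.9+28), pt('wrist',(250,180),st['tcp_pos'][2]-34.9+28),pt('wrist',(313,180),st['tcp_pos'][2]-34.9+28),pt('wrist',(200,170),78),pt('wrist',(30,170),78),pt('wrist',(360,168),78))
print(pt('wrist',(136,221),76),st['tcp_pos'])
```

```text
[639.4 -16.6 111.7] [639.4  -1.3 111.7] [639.3 -33.4 111.7] [640.3  33.   78. ] [640.4 138.2  78. ] [641.4 -66.   78. ]
[606.7  77.8  76. ] [598.5 -17.4 118.6]
```

Only 1 mm clearance, so I'm shifting 4 mm inward and lowering.

```bash
python3 -m jog '[{"claw":10,"delta_pos":[-0.4,0,0],"roll":0},{"claw":10,"delta_pos":[0,0,0.7],"roll":0},{"claw":10,"delta_pos":[0,0,0.7],"roll":0},{"claw":10,"delta_pos":[0,0,0.6],"roll":0},{"claw":10,"delta_pos":[0,0,0],"roll":0},{"claw":10,"delta_pos":[0,0,0],"roll":0},{"claw":10,"delta_pos":[0,0,0],"roll":0},{"claw":10,"delta_pos":[0,0,0],"roll":0}]'
python3 -m jog '[{"claw":10,"delta_pos":[0,-1.4,0],"roll":0},{"claw":10,"delta_pos":[0,-1.4,0],"roll":0},{"claw":10,"delta_pos":[0,-1.4,0],"roll":0},{"claw":10,"delta_pos":[0,-1.2,0],"roll":0},{"claw":10,"delta_pos":[0,-1.2,0],"roll":0},{"claw":10,"delta_pos":[0,-1.2,0],"roll":0},{"claw":10,"delta_pos":[0,-1.2,0],"roll":0},{"claw":10,"delta_pos":[0,-1.2,0],"roll":0}]'
```

```text
time: 22.0
tcp_pos: [594.1, -17.3, 97.6]
ee_rot: [1.0, 0.0, 0.0, 0.0]
contact_force: [0.3, -0.2, -2.1]
grip_width: 0.226
time: 23.0
tcp_pos: [593.8, 85.4, 97.3]
ee_rot: [1.0, 0.0, 0.0, 0.0]
contact_force: [-0.3, -0.5, -2.4]
grip_width: 0.22
```

Run:
```python
from h import *
a=capture('scene'); crop(a,190,150,200,200,3,'pics/s11.png')
```

```text
(no output)
```

View pics/s11.png

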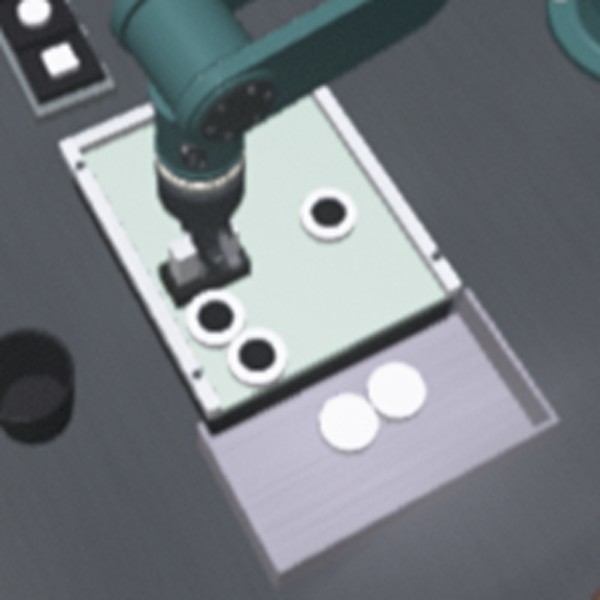

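Both right-lane caps are ahead of the scraper. Continuing.

```bash
python3 -m jog '[{"claw":10,"delta_pos":[0,-1.0,0],"roll":0},{"claw":10,"delta_pos":[0,-1.0,0],"roll":0},{"claw":10,"delta_pos":[0,-1.0,0],"roll":0},{"claw":10,"delta_pos":[0,-1.0,0],"roll":0},{"claw":10,"delta_pos":[0,-1.0,0],"roll":0},{"claw":10,"delta_pos":[0,-1.0,0],"roll":0},{"claw":10,"delta_pos":[0,-1.0,0],"roll":0},{"claw":10,"delta_pos":[0,-0.8,0],"roll":0}]'
python3 - <<'E'
from h import *
a=capture('scene'); crop(a,190,150,200,200,3,'pics/s12.png')
E
python3 -m jog '[{"claw":10,"delta_pos":[0,-0.8,0],"roll":0},{"claw":10,"delta_pos":[0,-0.8,0],"roll":0},{"claw":10,"delta_pos":[0,-0.8,0],"roll":0},{"claw":10,"delta_pos":[0,-0.8,0],"roll":0},{"claw":10,"delta_pos":[0,-0.8,0],"roll":0},{"claw":10,"delta_pos":[0,0,0],"roll":0},{"claw":10,"delta_pos":[0,0,0],"roll":0},{"claw":10,"delta_pos":[0,0,0],"roll":0}]'
python3 - <<'E'
from h import *
a=capture('scene'); crop(a,190,150,200,200,3,'pics/s13.png')
a=capture('side'); crop(a,130,150,220,170,3.6,'pics/d13.png')
E
```

```text
time: 24.05
tcp_pos: [593.7, 163.5, 97.3]
ee_rot: [1.0, 0.001, 0.0, 0.0]
contact_force: [0.0, -1.1, -3.1]
grip_width: 0.223
time: 25.1
tcp_pos: [593.7, 202.4, 97.3]
ee_rot: [1.0, 0.0, -0.0, 0.0]
contact_force: [1.5, 0.3, -2.8]
grip_width: 0.218
```

View pics/s13.png

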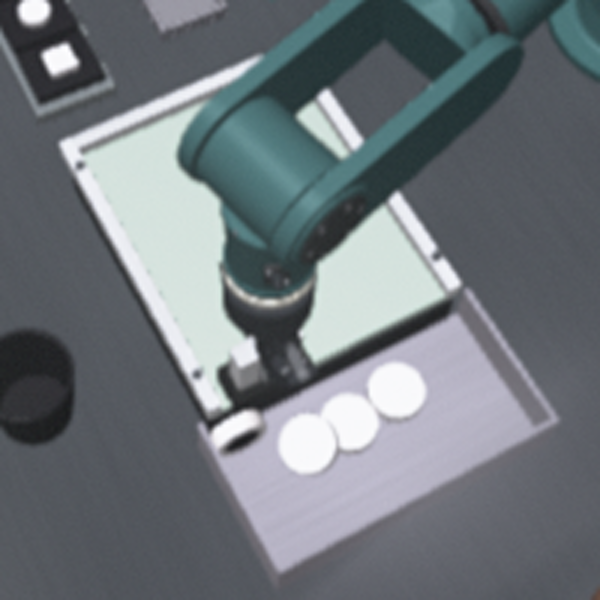

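View pics/d13.png

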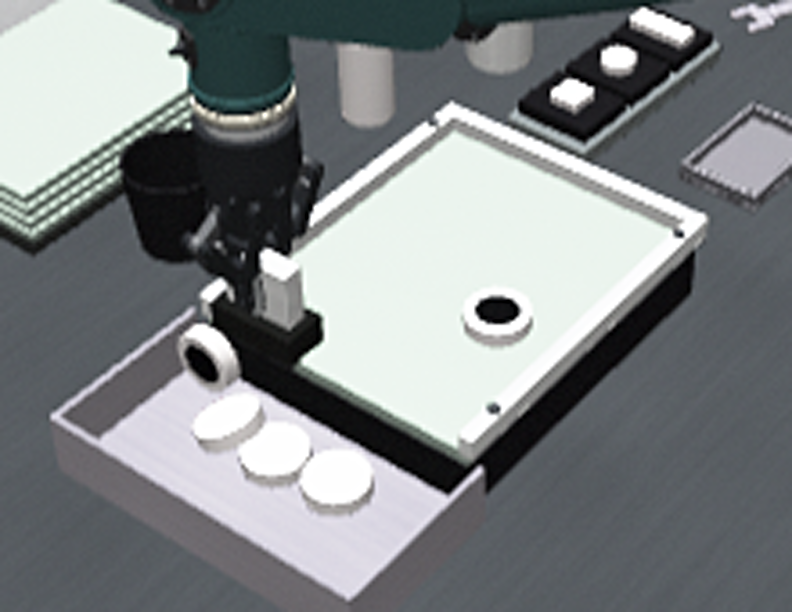

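The last right-lane cap is propped at the tray's corner, at (209,357) in the side crop. I'll look again to see whether it is still moving.

Run:
```python
from h import *
a=capture('scene'); crop(a,240,255,80,70,8,'pics/s14.png')
a=capture('side'); crop(a,140,205,100,80,7,'pics/d14.png')
```

```text
(no output)
```

View pics/s14.png

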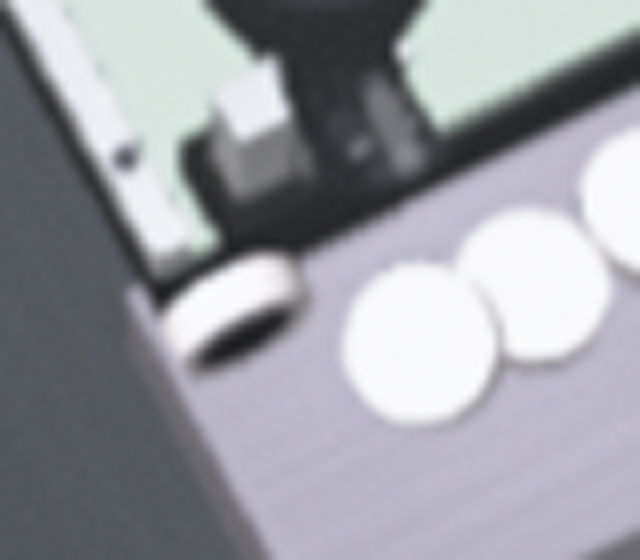

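View pics/d14.png

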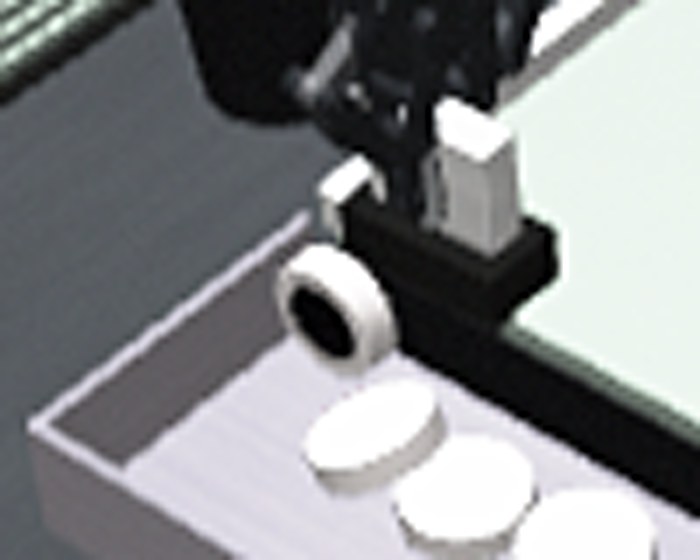

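The cap stands on edge inside the tray, leaning on the glass-side wall. I'll lift straight up and go to the left lane for the last cap.

```bash
python3 -m jog '[{"claw":10,"delta_pos":[0,0,-1.5],"roll":0},{"claw":10,"delta_pos":[0,0,-2.5],"roll":0},{"claw":10,"delta_pos":[-2,2,-3],"roll":0},{"claw":10,"delta_pos":[-3,4,0],"roll":0},{"claw":10,"delta_pos":[-3,4,0],"roll":0},{"claw":10,"delta_pos":[-3,4,0],"roll":0},{"claw":10,"delta_pos":[-3.2,4,0],"roll":0},{"claw":10,"delta_pos":[0,3,0],"roll":0}]'
python3 - <<'E'
from h import *
a=capture('scene'); crop(a,190,150,200,200,3,'pics/s15.png')
a=capture('side'); crop(a,130,150,220,170,3.6,'pics/d15.png')
E
```

```text
time: 26.3
tcp_pos: [450.2, -8.5, 168.8]
ee_rot: [1.0, 0.0, 0.001, 0.0]
contact_force: [1.4, -0.1, -2.5]
grip_width: 0.229
```

View pics/s15.png

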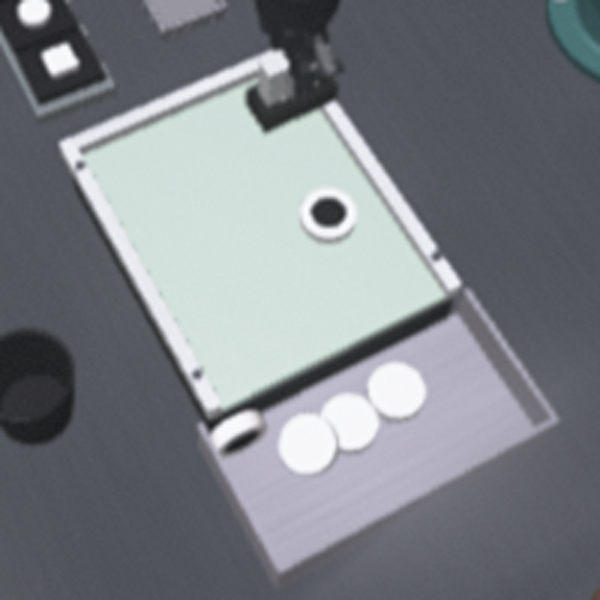

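View pics/d15.png

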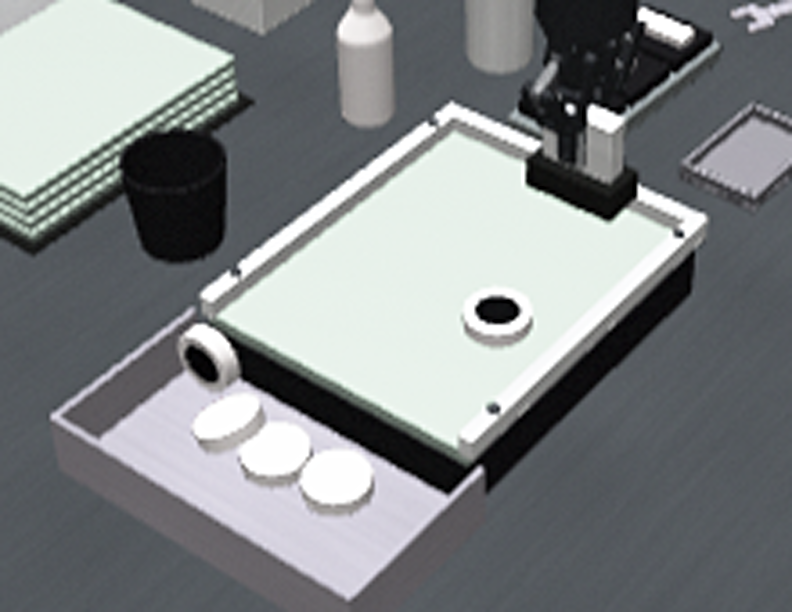

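```bash
python3 - <<'E'
from h import *
np.set_printoptions(precision=1,suppress=True)
d=lambda x,y:(130+(x+.5)/3.6-.5,150+(y+.5)/3.6-.5)
for uv in [(212,326),(205,388)]:
    o,r=ray('side',d(*uv))
    for Y in (215,222,230): print(uv,Y,o+r*(Y-o[1])/r[1])
E
python3 -m jog '[{"claw":10,"delta_pos":[0.1,0,0],"roll":0},{"claw":10,"delta_pos":[0,0,2],"roll":0},{"claw":10,"delta_pos":[0,0,2],"roll":0},{"claw":10,"delta_pos":[0,0,1.6],"roll":0},{"claw":10,"delta_pos":[0,0,1],"roll":0},{"claw":10,"delta_pos":[0,0,0.5],"roll":0},{"claw":10,"delta_pos":[0,0,0],"roll":0},{"claw":10,"delta_pos":[0,0,0],"roll":0}]'
```

```text
(212, 326) 215 [639.6 215.   54.6]
(212, 326) 222 [631.9 222.   63.9]
(212, 326) 230 [623.1 230.   74.5]
(205, 388) 215 [657.  215.  -22.7]
(205, 388) 222 [649.2 222.  -12.7]
(205, 388) 230 [640.1 230.   -1.3]
time: 27.4
tcp_pos: [453.4, -7.4, 97.0]
ee_rot: [1.0, 0.0, 0.001, 0.0]
contact_force: [-0.3, 0.4, -2.9]
grip_width: 0.218
```

```bash
python3 -m jog '[{"claw":10,"delta_pos":[0,-1.4,0],"roll":0},{"claw":10,"delta_pos":[0,-1.4,0],"roll":0},{"claw":10,"delta_pos":[0,-1.4,0],"roll":0},{"claw":10,"delta_pos":[0,-1.4,0],"roll":0},{"claw":10,"delta_pos":[0,-1.4,0],"roll":0},{"claw":10,"delta_pos":[0,-1.4,0],"roll":0},{"claw":10,"delta_pos":[0,-1.2,0],"roll":0},{"claw":10,"delta_pos":[0,-1.2,0],"roll":0}]'
python3 - <<'E'
from h import *
a=capture('scene'); crop(a,190,150,200,200,3,'pics/s16.png')
a=capture('side'); crop(a,130,150,220,170,3.6,'pics/d16.png')
E
```

```text
time: 28.4
tcp_pos: [452.8, 101.4, 96.3]
ee_rot: [1.0, 0.0, 0.0, 0.0]
contact_force: [0.6, 0.0, -2.5]
grip_width: 0.216
```

View pics/s16.png

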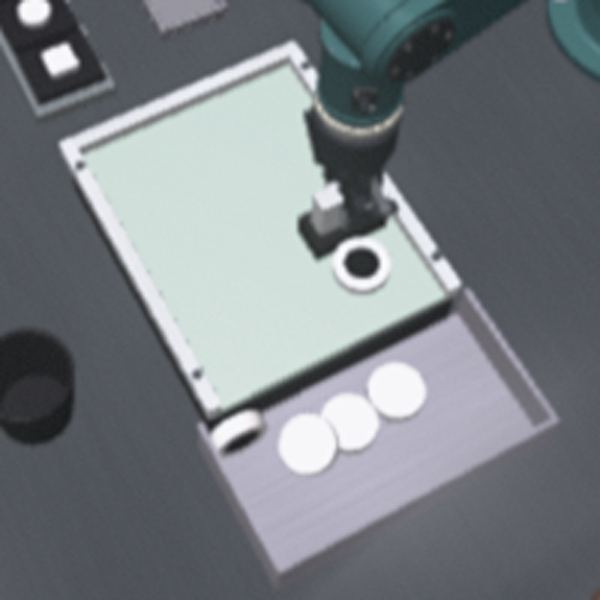

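View pics/d16.png

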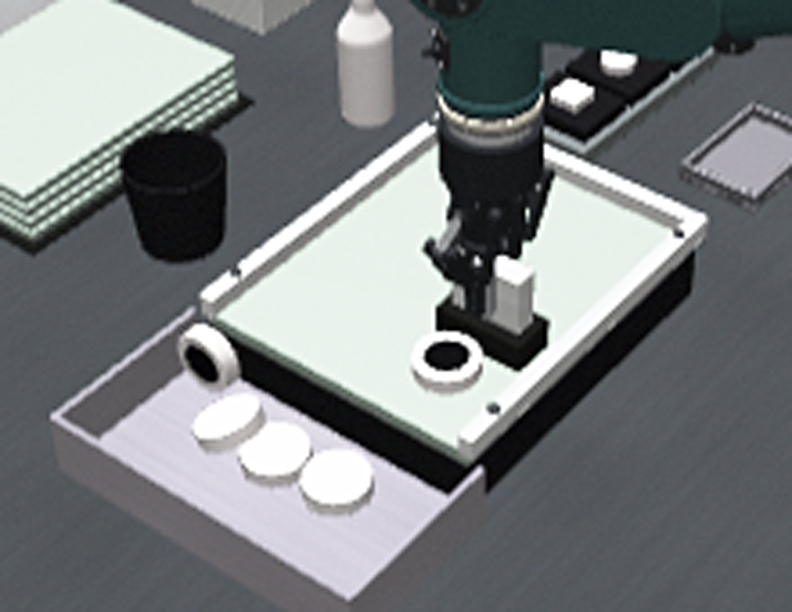

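The last cap is riding squarely ahead of the scraper. Finishing the stroke.

```bash
python3 -m jog '[{"claw":10,"delta_pos":[0,-1.0,0],"roll":0},{"claw":10,"delta_pos":[0,-1.0,0],"roll":0},{"claw":10,"delta_pos":[0,-1.0,0],"roll":0},{"claw":10,"delta_pos":[0,-1.0,0],"roll":0},{"claw":10,"delta_pos":[0,-1.0,0],"roll":0},{"claw":10,"delta_pos":[0,-0.8,0],"roll":0},{"claw":10,"delta_pos":[0,-0.8,0],"roll":0},{"claw":10,"delta_pos":[0,-0.8,0],"roll":0}]'
python3 -m jog '[{"claw":10,"delta_pos":[0,-0.8,0],"roll":0},{"claw":10,"delta_pos":[0,-0.8,0],"roll":0},{"claw":10,"delta_pos":[0,-0.8,0],"roll":0},{"claw":10,"delta_pos":[0,-0.4,0],"roll":0},{"claw":10,"delta_pos":[0,0,0],"roll":0},{"claw":10,"delta_pos":[0,0,0],"roll":0},{"claw":10,"delta_pos":[0,0,0],"roll":0},{"claw":10,"delta_pos":[0,0,0],"roll":0}]'
python3 - <<'E'
from h import *
a=capture('scene'); crop(a,190,150,200,200,3,'pics/s17.png')
a=capture('side'); crop(a,130,150,220,170,3.6,'pics/d17.png')
E
```

```text
time: 29.5
tcp_pos: [452.8, 175.1, 96.3]
ee_rot: [1.0, 0.0, 0.0, 0.0]
contact_force: [0.5, -0.5, -1.8]
grip_width: 0.224
time: 30.5
tcp_pos: [452.7, 202.5, 96.3]
ee_rot: [1.0, 0.0, 0.0, 0.0]
contact_force: [-0.0, -0.4, -1.8]
grip_width: 0.224
```

View pics/s17.png

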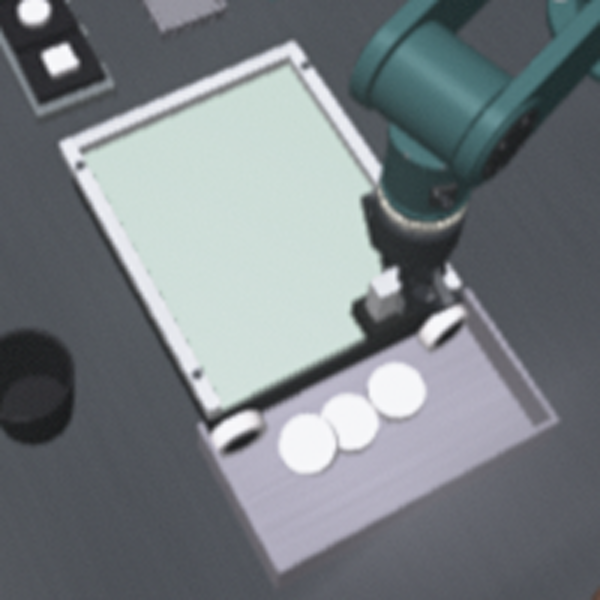

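View pics/d17.png

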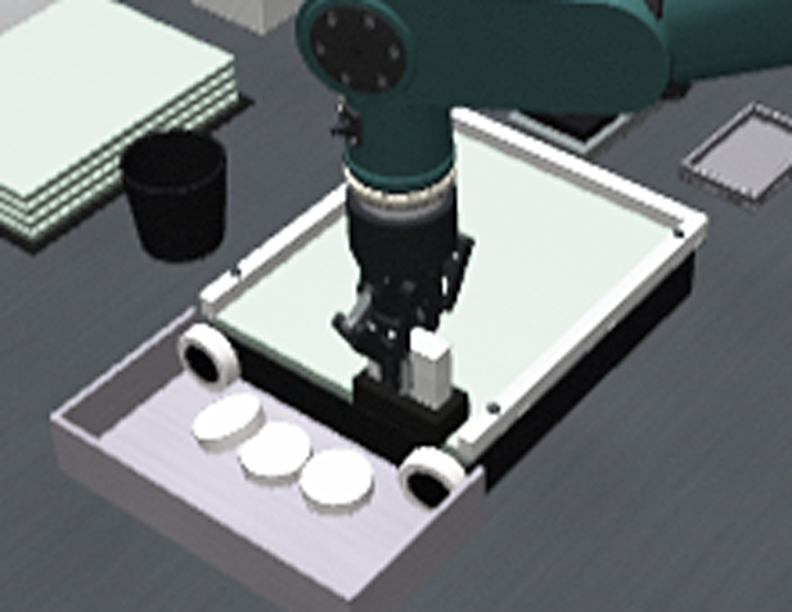

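The glass is empty. The last cap also stands on edge in the tray at the near wall. Lifting and carrying the scraper back to the rest.

```bash
python3 -m jog '[{"claw":10,"delta_pos":[0,0,-2],"roll":0},{"claw":10,"delta_pos":[0,0,-3],"roll":0},{"claw":10,"delta_pos":[0,0,-3],"roll":0},{"claw":10,"delta_pos":[0,2,0],"roll":0},{"claw":10,"delta_pos":[0,4,0],"roll":0},{"claw":10,"delta_pos":[0,4,0],"roll":0},{"claw":10,"delta_pos":[0,4,0],"roll":0},{"claw":10,"delta_pos":[0,4,0],"roll":0}]'
python3 -m jog '[{"claw":10,"delta_pos":[-0.1,4,0],"roll":0},{"claw":10,"delta_pos":[-0.1,4,0],"roll":0},{"claw":10,"delta_pos":[-0.1,4,0],"roll":0},{"claw":10,"delta_pos":[-0.1,4,0],"roll":0},{"claw":10,"delta_pos":[-0.1,4,0],"roll":0},{"claw":10,"delta_pos":[-0.2,4,0],"roll":0},{"claw":10,"delta_pos":[-0.2,4,0],"roll":0},{"claw":10,"delta_pos":[-0.2,2.4,0],"roll":0}]'
python3 -m jog '[{"claw":10,"delta_pos":[0,0,0],"roll":-0.18},{"claw":10,"delta_pos":[0,0,0],"roll":-0.18},{"claw":10,"delta_pos":[0,0,0],"roll":-0.18},{"claw":10,"delta_pos":[0,0,0],"roll":-0.18},{"claw":10,"delta_pos":[0,0,0],"roll":-0.18},{"claw":10,"delta_pos":[0,0,0],"roll":-0.18},{"claw":10,"delta_pos":[0,0,0],"roll":-0.18},{"claw":10,"delta_pos":[0,0,0],"roll":-0.18}]'
python3 - <<'E'
from h import *
a=capture('scene'); crop(a,190,150,200,200,3,'pics/s18.png')
a=capture('side'); crop(a,130,150,220,170,3.6,'pics/d18.png')
E
```

```text
time: 31.6
tcp_pos: [452.7, 21.4, 176.4]
ee_rot: [1.0, 0.0, 0.0, 0.0]
contact_force: [0.3, -0.3, -2.8]
grip_width: 0.22
time: 32.6
tcp_pos: [441.7, -283.3, 176.2]
ee_rot: [1.0, -0.0, -0.0, 0.0]
contact_force: [-0.3, 0.4, -2.9]
grip_width: 0.222
time: 33.6
tcp_pos: [442.0, -281.3, 176.2]
ee_rot: [0.75, 0.662, -0.0, -0.0]
contact_force: [0.1, -0.6, -3.1]
grip_width: 0.222
```

View pics/s18.png

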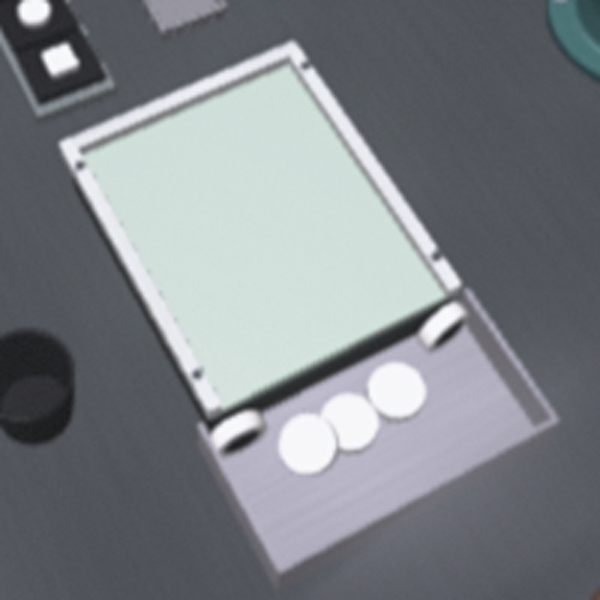

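View pics/d18.png

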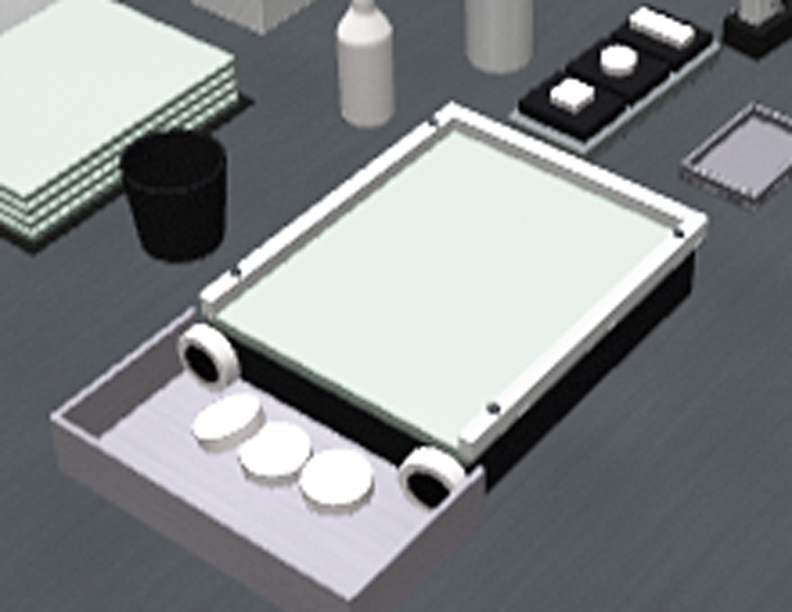

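All five caps are in the tray. Finishing the turn and lowering into the rest.

```bash
python3 -m jog '[{"claw":10,"delta_pos":[0,0,0],"roll":-0.1},{"claw":10,"delta_pos":[0,0,2],"roll":0},{"claw":10,"delta_pos":[0,0,2],"roll":0},{"claw":10,"delta_pos":[0,0,2],"roll":0},{"claw":10,"delta_pos":[0,0,2],"roll":0},{"claw":10,"delta_pos":[0,0,1],"roll":0},{"claw":10,"delta_pos":[0,0,0],"roll":0},{"claw":10,"delta_pos":[0,0,0],"roll":0}]'
python3 - <<'E'
from h import *
a=capture('scene'); crop(a,190,90,120,90,6,'pics/s19.png')
a=capture('wrist'); cv2.imwrite('pics/w19.png',a)
E
```

```text
time: 34.7
tcp_pos: [442.7, -281.8, 87.3]
ee_rot: [0.718, 0.696, 0.0, 0.001]
contact_force: [0.5, -0.8, -3.1]
grip_width: 0.221
```

View pics/s19.png

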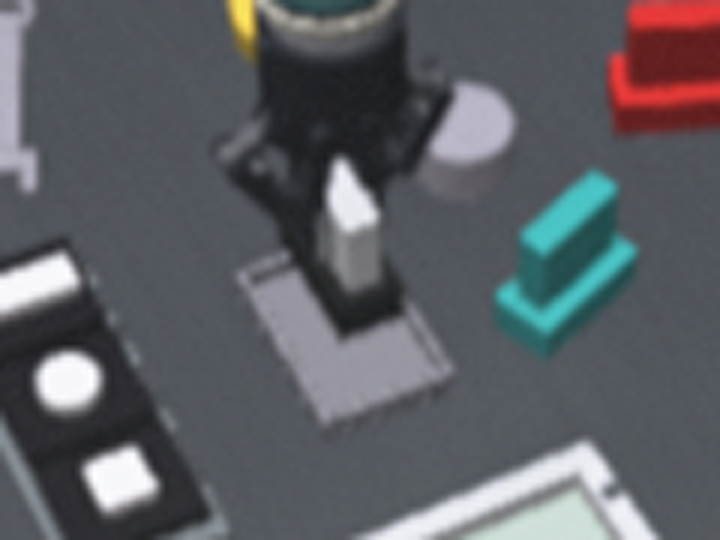

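View pics/w19.png

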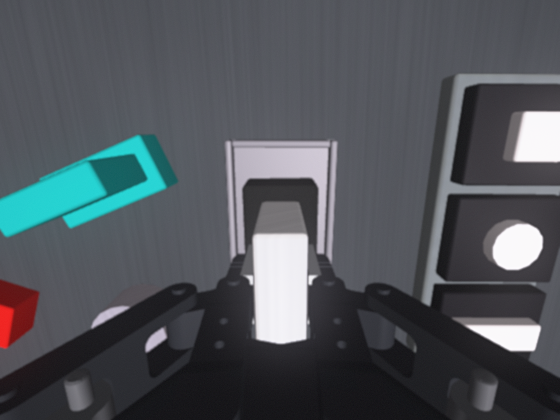

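The scraper is centred over the rest. Lowering the rest of the way.

```bash
python3 -m jog '[{"claw":10,"delta_pos":[0,0,1.5],"roll":0},{"claw":10,"delta_pos":[0,0,1.5],"roll":0},{"claw":10,"delta_pos":[0,0,1],"roll":0},{"claw":10,"delta_pos":[0,0,0.4],"roll":0},{"claw":10,"delta_pos":[0,0,0.2],"roll":0},{"claw":10,"delta_pos":[0,0,0],"roll":0},{"claw":10,"delta_pos":[0,0,0],"roll":0},{"claw":10,"delta_pos":[0,0,0],"roll":0}]'
```

```text
time: 35.8
tcp_pos: [442.3, -281.5, 40.7]
ee_rot: [0.718, 0.696, 0.0, 0.0]
contact_force: [0.0, 0.9, -2.2]
grip_width: 0.226
```

```bash
python3 -m jog '[{"claw":10,"delta_pos":[0,0,0.1],"roll":0},{"claw":10,"delta_pos":[0,0,0],"roll":0},{"claw":35,"delta_pos":[0,0,0],"roll":0},{"claw":60,"delta_pos":[0,0,0],"roll":0},{"claw":60,"delta_pos":[0,0,0],"roll":0},{"claw":60,"delta_pos":[0,0,0],"roll":0},{"claw":60,"delta_pos":[0,0,0],"roll":0},{"claw":60,"delta_pos":[0,0,0],"roll":0}]'
python3 -m jog '[{"claw":60,"delta_pos":[0,0,-1],"roll":0},{"claw":60,"delta_pos":[0,0,-1.5],"roll":0},{"claw":60,"delta_pos":[0,0,-2.5],"roll":0},{"claw":60,"delta_pos":[0,0,-3],"roll":0},{"claw":60,"delta_pos":[0,0,-3],"roll":0},{"claw":60,"delta_pos":[0,0,-3],"roll":0},{"claw":60,"delta_pos":[0,0,0],"roll":0},{"claw":60,"delta_pos":[0,0,0],"roll":0}]'
python3 - <<'E'
from h import *
a=capture('scene'); cv2.imwrite('pics/s20.png',a)
a=capture('side'); crop(a,130,130,260,190,3,'pics/d20.png')
a=capture('wrist'); cv2.imwrite('pics/w20.png',a)
E
```

```text
time: 36.8
tcp_pos: [442.1, -281.4, 39.3]
ee_rot: [0.718, 0.696, -0.0, 0.0]
contact_force: [-0.3, -0.6, 0.2]
grip_width: 0.597
time: 37.8
tcp_pos: [441.9, -281.2, 179.3]
ee_rot: [0.718, 0.696, -0.0, -0.0]
contact_force: [-0.3, 0.5, -0.9]
grip_width: 0.606
```

View pics/w20.png

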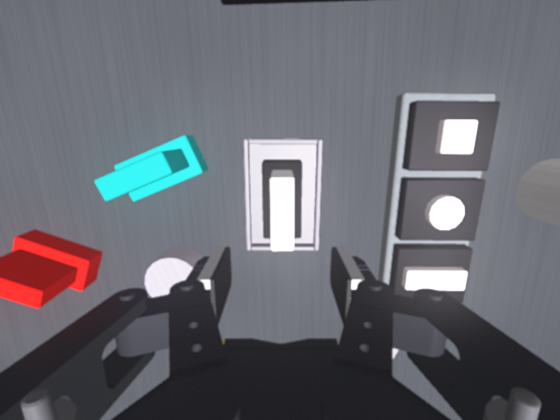

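View pics/d20.png

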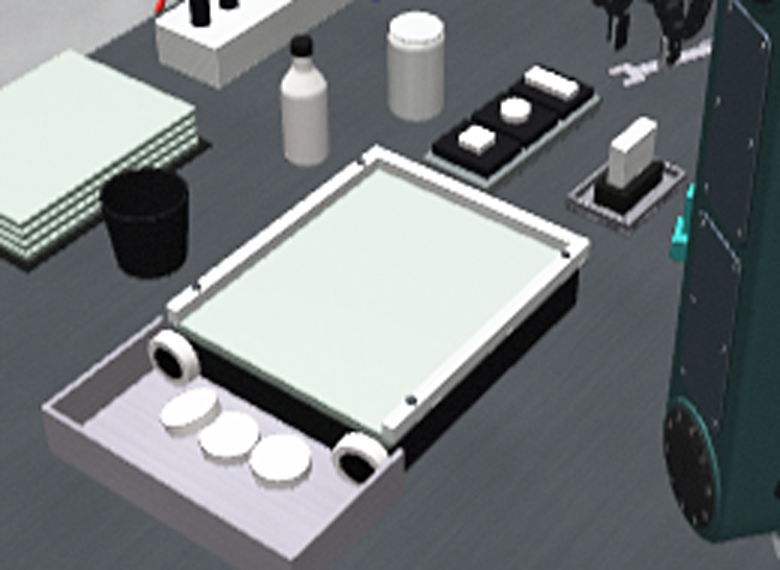

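The scraper stands upright and centred in its rest, and the caps are unchanged in the tray. Next, the round key at (600.5, −296).

```bash
python3 -m jog '[{"claw":0,"delta_pos":[0,0,0],"roll":-0.031},{"claw":0,"delta_pos":[-0.3,3,0],"roll":0},{"claw":0,"delta_pos":[-0.3,3,0],"roll":0},{"claw":0,"delta_pos":[-0.3,3.5,0],"roll":0},{"claw":0,"delta_pos":[-0.3,3.3,0],"roll":0},{"claw":0,"delta_pos":[-0.3,3,0],"roll":0},{"claw":0,"delta_pos":[0,0,3],"roll":0},{"claw":0,"delta_pos":[0,0,3],"roll":0}]' 40
python3 -m jog '[{"claw":0,"delta_pos":[0,0,3],"roll":0},{"claw":0,"delta_pos":[0,0,2],"roll":0},{"claw":0,"delta_pos":[0,0,1],"roll":0},{"claw":0,"delta_pos":[0,0,0],"roll":0},{"claw":0,"delta_pos":[0,0,0],"roll":0},{"claw":0,"delta_pos":[0,0,0],"roll":0},{"claw":0,"delta_pos":[0,0,0],"roll":0},{"claw":0,"delta_pos":[0,0,0],"roll":0}]'
python3 - <<'E'
from h import *
a=capture('side'); crop(a,240,120,130,100,5,'pics/d21.png')
a=capture('scene'); crop(a,160,100,130,100,5,'pics/s21.png')
E
```

```text
time: 38.95
tcp_pos: [600.6, -296.1, 118.0]
ee_rot: [0.706, 0.708, -0.0, -0.0]
contact_force: [0.3, 0.4, -0.0]
grip_width: 0.001
time: 39.95
tcp_pos: [600.3, -296.2, 59.7]
ee_rot: [0.707, 0.707, 0.0, 0.0]
contact_force: [0.0, 0.1, 0.4]
grip_width: -0.0
```

View pics/d21.png

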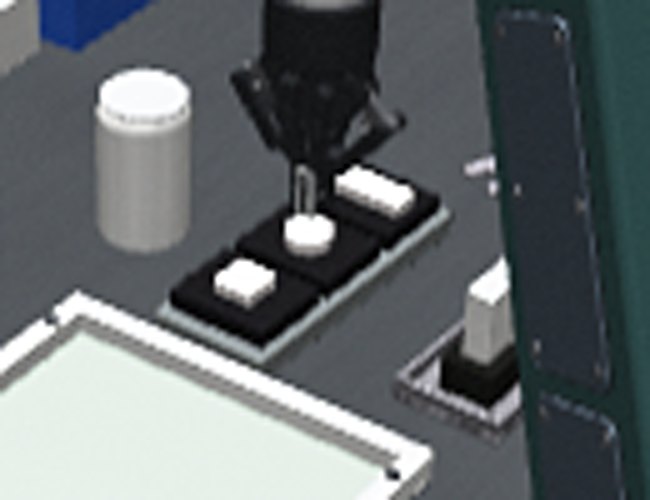

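View pics/s21.png

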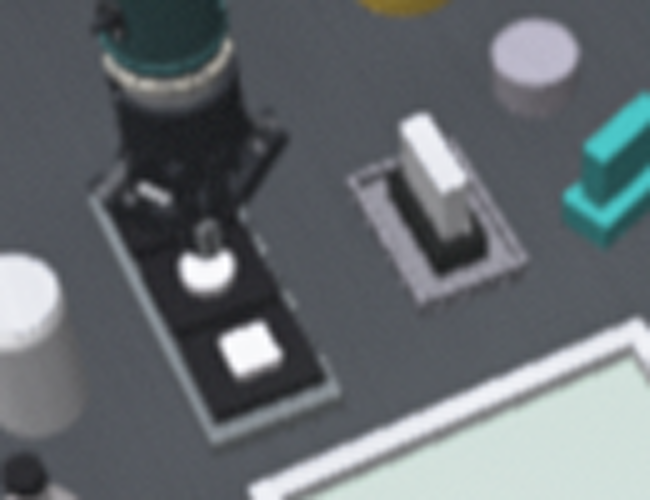

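The fingertips are over the round key, and the scraper and caps are undisturbed. Pressing.

```bash
python3 -m jog '[{"claw":0,"delta_pos":[0,0,0.6],"roll":0},{"claw":0,"delta_pos":[0,0,0.5],"roll":0},{"claw":0,"delta_pos":[0,0,0.4],"roll":0},{"claw":0,"delta_pos":[0,0,0.4],"roll":0},{"claw":0,"delta_pos":[0,0,0.3],"roll":0},{"claw":0,"delta_pos":[0,0,0.1],"roll":0},{"claw":0,"delta_pos":[0,0,0],"roll":0},{"claw":0,"delta_pos":[0,0,0],"roll":0}]'
```

```text
time: 41.05
tcp_pos: [600.0, -296.1, 40.0]
ee_rot: [0.707, 0.708, -0.0, 0.0]
contact_force: [-6.4, 4.3, 13.7]
grip_width: 0.003
```

Round key bottomed: z=40.0, 13.7 N. Next, the long key at (598, −367.5).

```bash
python3 -m jog '[{"claw":0,"delta_pos":[0,0,-2],"roll":0},{"claw":0,"delta_pos":[0,0,-2.3],"roll":0},{"claw":0,"delta_pos":[-2.4,-0.1,0],"roll":0},{"claw":0,"delta_pos":[-2.4,-0.1,0],"roll":0},{"claw":0,"delta_pos":[-2.3,0,0],"roll":0},{"claw":0,"delta_pos":[0,0,1],"roll":0},{"claw":0,"delta_pos":[0,0,1],"roll":0},{"claw":0,"delta_pos":[0,0,0],"roll":0}]'
python3 - <<'E'
from h import *
a=capture('side'); crop(a,240,100,130,100,5,'pics/d22.png')
a=capture('scene'); crop(a,160,80,130,100,5,'pics/s22.png')
print(read_state()['tcp_pos'])
E
```

```text
time: 42.05
tcp_pos: [597.2, -365.6, 56.6]
ee_rot: [0.706, 0.708, -0.0, -0.002]
contact_force: [-0.4, -0.1, -0.4]
grip_width: -0.003
[ 598.21018622 -366.22668623   58.8132703 ]
```

View pics/d22.png

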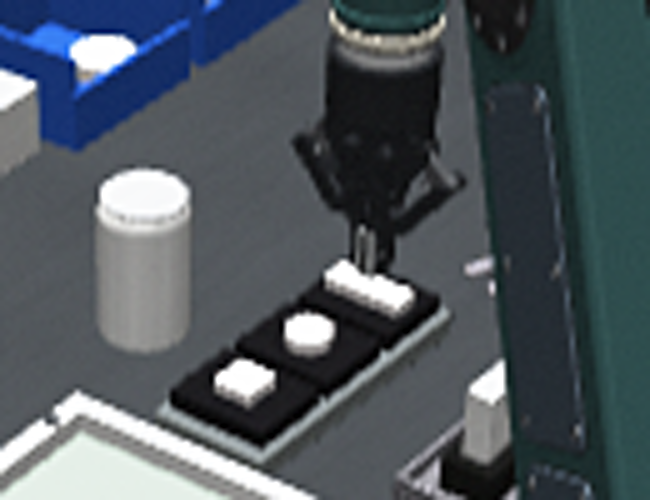

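View pics/s22.png

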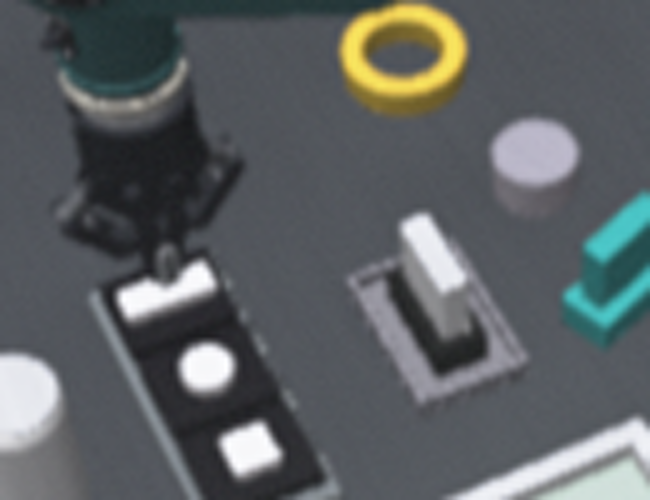

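Over the long bar key, with the other keys up. Pressing.

```bash
python3 -m jog '[{"claw":0,"delta_pos":[0,0,0.6],"roll":0},{"claw":0,"delta_pos":[0,0,0.5],"roll":0},{"claw":0,"delta_pos":[0,0,0.4],"roll":0},{"claw":0,"delta_pos":[0,0,0.4],"roll":0},{"claw":0,"delta_pos":[0,0,0.3],"roll":0},{"claw":0,"delta_pos":[0,0,0.1],"roll":0},{"claw":0,"delta_pos":[0,0,0],"roll":0},{"claw":0,"delta_pos":[0,0,0],"roll":0}]'
```

```text
time: 43.15
tcp_pos: [598.3, -367.0, 40.0]
ee_rot: [0.707, 0.708, 0.0, 0.001]
contact_force: [-5.7, 4.3, 12.7]
grip_width: 0.003
```

Long key bottomed: z=40.0, 12.7 N. Next, the square key at (603, −225): lift well clear, then move 142 mm in +y.

```bash
python3 -m jog '[{"claw":0,"delta_pos":[0,0,-2],"roll":0},{"claw":0,"delta_pos":[0,0,-2.3],"roll":0},{"claw":0,"delta_pos":[3.6,0.1,0],"roll":0},{"claw":0,"delta_pos":[3.6,0.1,0],"roll":0},{"claw":0,"delta_pos":[3.6,0.2,0],"roll":0},{"claw":0,"delta_pos":[3.4,0.1,0],"roll":0},{"claw":0,"delta_pos":[0,0,1],"roll":0},{"claw":0,"delta_pos":[0,0,1],"roll":0}]'
python3 -m jog '[{"claw":0,"delta_pos":[0,0,0],"roll":0},{"claw":0,"delta_pos":[0,0,0],"roll":0},{"claw":0,"delta_pos":[0,0,0],"roll":0},{"claw":0,"delta_pos":[0,0,0],"roll":0},{"claw":0,"delta_pos":[0,0,0],"roll":0},{"claw":0,"delta_pos":[0,0,0],"roll":0},{"claw":0,"delta_pos":[0,0,0],"roll":0},{"claw":0,"delta_pos":[0,0,0],"roll":0}]'
python3 - <<'E'
from h import *
a=capture('side'); crop(a,240,120,130,100,5,'pics/d23.png')
E
```

```text
time: 44.15
tcp_pos: [603.1, -225.8, 58.9]
ee_rot: [0.707, 0.707, -0.0, 0.0]
contact_force: [-0.0, 0.2, 0.8]
grip_width: 0.002
time: 45.15
tcp_pos: [603.1, -225.1, 59.3]
ee_rot: [0.707, 0.707, -0.0, 0.0]
contact_force: [0.2, 0.2, -0.3]
grip_width: -0.004
```

View pics/d23.png

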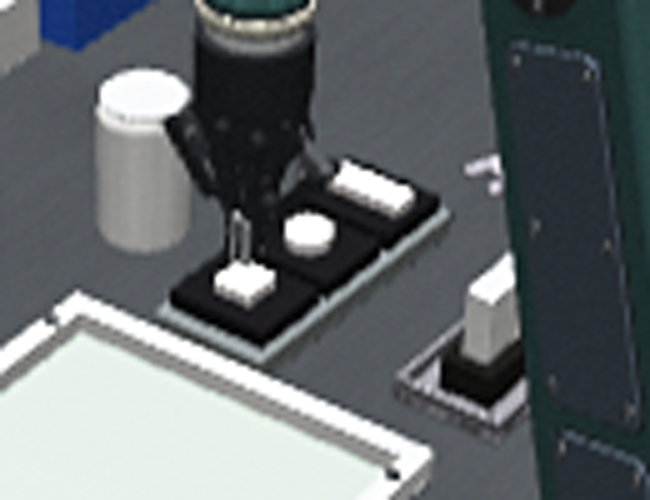

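The tips are over the square key. Pressing, then retreating upward.

```bash
python3 -m jog '[{"claw":0,"delta_pos":[0,0,0.6],"roll":0},{"claw":0,"delta_pos":[0,0,0.5],"roll":0},{"claw":0,"delta_pos":[0,0,0.4],"roll":0},{"claw":0,"delta_pos":[0,0,0.4],"roll":0},{"claw":0,"delta_pos":[0,0,0.3],"roll":0},{"claw":0,"delta_pos":[0,0,0.1],"roll":0},{"claw":0,"delta_pos":[0,0,0],"roll":0},{"claw":0,"delta_pos":[0,0,0],"roll":0}]'
python3 -m jog '[{"claw":0,"delta_pos":[0,0,-2],"roll":0},{"claw":0,"delta_pos":[0,0,-4],"roll":0},{"claw":0,"delta_pos":[0,0,-4],"roll":0},{"claw":0,"delta_pos":[0,0,-4],"roll":0},{"claw":0,"delta_pos":[0,0,-3],"roll":0},{"claw":0,"delta_pos":[0,0,-1],"roll":0},{"claw":0,"delta_pos":[0,0,0],"roll":0},{"claw":0,"delta_pos":[0,0,0],"roll":0}]'
python3 -m jog '[{"claw":0,"delta_pos":[0,0,0],"roll":0},{"claw":0,"delta_pos":[0,0,0],"roll":0},{"claw":0,"delta_pos":[0,0,0],"roll":0},{"claw":0,"delta_pos":[0,0,0],"roll":0},{"claw":0,"delta_pos":[0,0,0],"roll":0},{"claw":0,"delta_pos":[0,0,0],"roll":0},{"claw":0,"delta_pos":[0,0,0],"roll":0},{"claw":0,"delta_pos":[0,0,0],"roll":0}]'
python3 - <<'E'
from h import *
a=capture('scene'); cv2.imwrite('pics/s24.png',cv2.resize(a[80:380,100:420],None,fx=2,fy=2))
a=capture('side'); crop(a,130,110,260,200,3,'pics/d24.png')
a=capture('wrist'); cv2.imwrite('pics/w24.png',a)
E
```

```text
time: 46.2
tcp_pos: [602.9, -225.1, 39.9]
ee_rot: [0.707, 0.708, -0.0, 0.0]
contact_force: [-6.9, 2.3, 14.7]
grip_width: -0.004
time: 47.2
tcp_pos: [602.4, -224.9, 213.9]
ee_rot: [0.707, 0.707, -0.001, -0.002]
contact_force: [-0.6, -0.3, -0.5]
grip_width: 0.002
time: 48.2
tcp_pos: [603.0, -225.2, 216.3]
ee_rot: [0.707, 0.707, -0.0, 0.0]
contact_force: [-0.2, 0.8, -0.1]
grip_width: 0.002
```

View pics/s24.png

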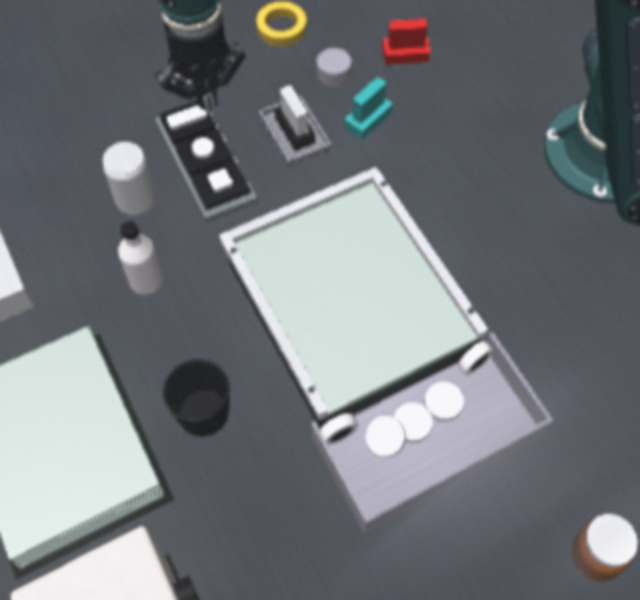

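View pics/d24.png

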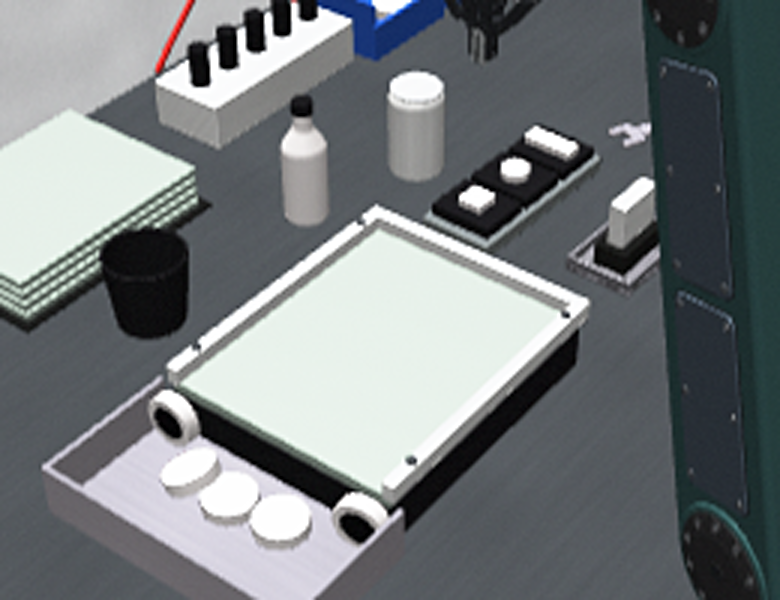

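View pics/w24.png

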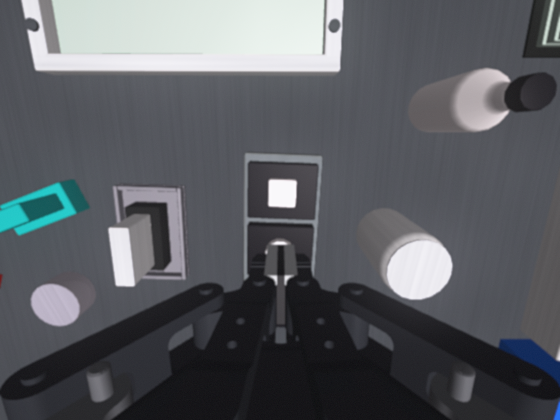

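All as it should be: keys up, scraper centred upright in its rest, glass empty, five caps in the tray, arm clear, and bystanders in place. Handing in.

```bash
python3 -c "
from rig import hand_in
print(hand_in())"
```

```text
the job is handed in; nothing more can be done
None
```

I did the whole job in the order asked and handed it in at about 48 s; the rig reports no verdict.

- **Square key, first press:** it bottomed at z = 40.0 mm and about 12 N.
- **Wiping:** three strokes with the black scraper took all five caps off the glass. The pictures showed no finger touching a cap.
- **Scraper:** I set it upright in the middle of its rest and let go.
- **Last three keys:** I pressed round, long and square in that order, one at a time. Each bottomed at z ≈ 40.0 mm and 13–15 N. That is full travel as read from the tool height and force, because the key joints can't be read directly.

In the last pictures the glass was empty, the keys were up, the bystanders looked unmoved and the arm was clear of everything. I saw no knock to the scraper or caps and no grip slip.

Not all the caps lie flat. Two stand on edge against the tray's glass-side wall; one measured about 60 mm at its top, so its origin is roughly 27 mm above the tray floor, under the 45 mm limit. A third lies slightly tilted on its neighbour. All three stayed where they were in every later picture.

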